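# Tighten a fossil clamp with a break-over torque wrench

### The arm

A 6-joint arm with a two-finger parallel gripper is mounted at the origin on the work surface. World frame = base frame: x ahead of the robot, y to its left, z up, the work surface at z = 0. Lengths are in m, angles in rad, forces in N, time in s.
With the tool pointing down it reaches from about 0.3 to 0.875 m from the base axis. Payload 6.4 kg.
Tool frame: the origin (TCP) lies at the very end of the fingers, on their centre line; the grasp point (between the pads) lies 19 mm behind it; z points along the fingers, y is the direction in which the jaws open and shut (so a half turn about z gives the same grasp; the last joint's range is limited). The gripper opens to 85 mm and grips with 20 to 120 N. Pads are 22 mm wide; open, the fingers measure 114 mm over their backs; the gripper's body (76 mm by 85 mm) begins 54 mm behind the grasp point. The pads swing forward as they close: fully open they stand 13 mm farther back than shut.
Start: joints at [-1.366, 0.181, 1.607, -0, 1.354, -0.206], TCP at [0.23, -0.527, 0.231] pointing down, gripper open.
Joint ranges: [-2.99, 2.99], [-0.89, 2.07], [0.3, 2.58], [-1.14, 4.28], [0, 2.63], [-3.12, 3.12]. Speed limits (rad/s): [2.57, 2.57, 3.01, 3.14, 3.14, 3.14].

### API

Orientations are given as a unit quaternion [w, x, y, z].
In Python, from plant import r gives the robot as it stands.
- The arm moves only by the tool step_arm, never from a script. Its argument "rows" is a list of rows, each an object with "gripper": the closure in counts, from 0 (fully open) to 255 (shut); "travel": the shift along the tool's x, y, z in mm, a list of three; "roll": the turn about the tool's z in degrees. In form: [{"gripper": gripper, "travel": [dx, dy, dz], "roll": roll}, ...]. A call has 1 to 12 rows; each row shifts and turns the commanded pose from where the row before left it, along the tool's axes as they then stand; what a row does not reach is not made up. A row lasts 1/8 s, in which the tool goes at most 62.5 mm and 10.7 degrees, less where a joint would pass 70% of its speed; a pose out of reach is approached as far as the arm can. A call with a gripper value outside its range is refused whole. The fingers move at their own pace and stop on an object; "grip_force" is the grip in N (left out, the last holds). Time passes only in rows, so rows that do not move let the fingers close. It gives the time, the measured TCP pose, the force and the opening at its end, in the units of the state.
- r.observe(): the state, without advancing time (a new reading comes with each control period).
- r.get_image(name): name is "scene" or "top" or "wrist"; returns a dict with "color" (384x512x3 uint8, red, green, blue), "depth" (384x512 float32, m along the optical axis (not along the pixel's ray), 0 where there is no reading), "K" (3x3 intrinsics, pixels), "extrinsics" (4x4, takes a point from world to camera coordinates). Camera axes: x right, y up, looking along -z (the intrinsics and any distortion apply to the point x, -y, -z); pixel columns grow to the right and rows downward; lengths in m; the calibration is good to about 2 mm. A picture is of the moment at which its call begins.
- r.close_job(): hands the job in, once; it reports no verdict.
The state is a dict: "time_s": time; "q": joint angles; "qvel": joint speeds; "effort": joint torques, N m; "tcp_pos": TCP position; "tool_rot": TCP orientation; "force": force on the tool from outside, world axes, zero at the start; "torque": the same for the moment, N m; "grip_width": finger opening in m.
Only numpy, scipy, OpenCV 4.12 (cv2) and the standard library are available. Lean on these libraries where they do the work, as an engineer would, in place of code of your own. Each camera call takes 0.05 s, during which the arm holds its last target.

### The job

Set the yellow-topped torque wrench squarely down over the brass four-armed screw head of the blue specimen clamp, then tighten the screw clockwise (seen from above) by pushing the far end of the wrench's handle until the handle joint breaks over; stop as soon as it has clearly folded (about 10 degrees), without driving the handle on towards its stop. Press gently, leave the wrench sitting fully down on the screw and let go, and do not disturb the other things on the bench.

Things in the scene. Friction and masses are not known exactly. Their poses are not given: they have to be found in the camera images.
- wrench: Torque wrench, 0.47 kg, standing on its drive, handle level. Origin: centre of the drive's underside, on the turning axis; z up, x towards the handle's end. Drive: four steel jaws 18 mm tall, 40 x 40 mm over all, with a cross-shaped slot 13 mm wide along x and y. Above it a dark round head, diameter 60, z = 18 to 40 mm; neck 16 mm wide, z = 22 to 38, to a red pivot at x = 60; counterweight to x = -54.
- grip_block (a point): Centre of the wrench's yellow square block, made to be gripped: 26 x 26 mm with its sides along the wrench's x and y, z = 40 to 75 mm above the wrench's origin and right over it (the point is at 57.5 mm). The balance point is within 10 mm of this axis. When seated on the screw, the wrench's origin coincides with screw_head and its x lies along any one of the four arms.
- handle (a joint): Breakaway joint at the wrench's red pivot: 0 = straight, grows (rad) as the handle folds clockwise from above relative to the head; stop at 0.40; never folds the other way. Rigid up to about 0.8 N m about the pivot (7 to 8 N sideways at handle_grip), then gives way at about that same load, without rising further, and stays as left.
- handle_grip (a point): Centre of the handle's black rubber grip, 165 mm from the turning axis and 30 mm above the wrench's origin. The grip is 96 mm long, 20 mm wide, 18 mm tall and ends 202 mm from the turning axis. x points outwards along the handle, z up.
- screw_head (a point): Brass plus-shaped head of the clamp's screw: centre of its underside, on the flange (diameter 72 mm) where the jaws come to rest. x, y along the arms: 52 mm tip to tip, 10 wide, 15 tall, the upper 5 mm roof-shaped to lead the slot. Turns clockwise from above (negative about z) with 0.2 N m drag, then is solid against the specimen after 0.30 to 0.95 rad; that angle cannot be seen.
- lobe_tip (a point): Tip of the screw head's +x arm, 26 mm from the screw's axis and 10 mm above the flange; turns with the screw.
- clamp: Fixed blue specimen clamp: base 130 x 190 x 12 mm, two posts on its y axis, bridge 44 x 186 mm along y with its top at 100 mm (post nuts to 106 mm); steel flange on it, top at 104 mm, with the screw. A plaster-jacketed specimen sits below. Origin: centre of the base's underside, right below the screw; z up. It does not move.
- jar: Bystander: white jar with yellow lid, diameter 90 mm, 100 mm tall. Origin: centre of its underside. Leave alone.
- squeeze_bottle: Bystander: white nozzle bottle, diameter 46 mm, 100 mm tall. Origin: centre of its underside. Leave alone.
- glue_a: Bystander: small white bottle with black tip, diameter 30 mm, 66 mm tall, nearer the robot. Origin: centre of its underside. Leave alone.
- glue_b: Bystander: small white bottle with black tip, diameter 30 mm, 66 mm tall, farther from the robot. Origin: centre of its underside. Leave alone.
- spanner: Bystander: plain flat steel spanner, 160 mm long, lying; not the tool for this job. Origin: middle of its underside. Leave alone.
- brush: Bystander: brush, 170 mm long, lying. Origin: middle of its underside. Leave alone.
- fossil: Bystander: loose brown piece of bone, about 110 x 50 x 30 mm. Origin: underside of its thick end. Leave alone.
Not all that is in view belongs to the job. What is shaped like the clamp but green is not meant.

How it is judged:
On the way, in this order (a step that is already met when the one before it is completed fails the run):
1. the wrench sits fully down on the screw head, its handle still straight (horizontal distance between wrench and screw_head below 0.005 m and z of wrench in the frame of screw_head between -0.004 and 0.004 m and angle between wrench's own z axis and vertical below 0.12 rad and value of joint handle below 0.05 rad), for 0.2 s.
2. with the wrench still seated, the screw has been turned and the handle joint has broken over (more than 0.10 rad) (horizontal distance between wrench and screw_head below 0.005 m and z of wrench in the frame of screw_head between -0.004 and 0.004 m and angle between wrench's own z axis and vertical below 0.12 rad and value of joint handle above 0.1 rad and distance of lobe_tip from where it was at the start of the episode above 0.005 m), for 0.2 s.
At the end, for the whole second after the job is handed in: Wrench seated on the screw head (origin within 5 mm sideways, 4 mm in height, upright within 0.12 rad), screw turned (arm tip moved over 5 mm), handle joint broken over and between 0.10 and 0.25 rad, wrench at rest and released (all of step 2 and value of joint handle below 0.25 rad and linear speed of wrench below 0.02 m/s and contact force between each of the arm, the fingers and wrench below 0.1 N); the robot touches nothing.
It fails at once if the wrench is pressed on the clamp or screw with more than 60 N before it has gone home (contact force between wrench and clamp above 60 N and z of wrench in the frame of screw_head above 0.005 m).
It fails at once if the handle is driven on past the break-over (joint beyond 0.25 rad) (value of joint handle above 0.25 rad).
It fails at once if the wrench is forced against the screw head and clamp (contact forces above 130 N in all) (contact force between wrench and clamp above 130 N).
It fails at once if a bystander is shifted more than 25 mm (distance of any of jar, squeeze_bottle, glue_a, glue_b, spanner, brush, fossil from where it was at the start of the episode above 0.025 m).
It also fails if it takes over 64 s, if anything falls off the work surface, if the arm or the gripper's body presses on something with over 40 N, if the wrist force passes 120 N, or if a joint passes its speed limit or range.

## Working session

There is one attempt and no reset: what is moved stays moved. The work goes in short steps, Python scripts to look and compute and a tool call to move; the robot and the scene stay as the last step left them, time stands still between calls to the robot, and variables do not carry over. Pictures are saved under pics/ and viewed, and the job is handed in when it is done.

Besides the shell and the picture viewer there is one more tool, called after "Emit:" as name(argument=value, ...), one argument or row to a line, values as JSON. step_arm: Moves the arm, as the interface text tells. Its arguments: {"type":"object","properties":{"rows":{"type":"array"},"grip_force":{"type":"number"}},"required":["rows"]}

```bash
ls; mkdir -p pics
python3 - <<'E'
from plant import r
import cv2,numpy as np
for n in ["scene","top","wrist"]:
    d=r.get_image(n)
    cv2.imwrite(f"pics/{n}0.png",d["color"][:,:,::-1])
    np.savez(f"{n}0.npz",**d)
    print(n,d["K"].tolist(),d["extrinsics"].round(4).tolist(),[k for k in d])
print(r.observe())
E
```

```text
pics
scene [[412.57741866815513, 0.0, 242.7891305985091], [0.0, 412.57741866815513, 195.99957426976616], [0.0, 0.0, 1.0]] [[-0.2864, 0.9579, -0.0206, 0.1497], [-0.5074, -0.1334, 0.8513, 0.1718], [0.8127, 0.2543, 0.5242, -1.667], [0.0, 0.0, 0.0, 1.0]] ['color', 'depth', 'K', 'extrinsics']
top [[487.5641785221013, 0.0, 253.21738461572465], [0.0, 487.5641785221013, 192.73894427728467], [0.0, 0.0, 1.0]] [[-0.0076, -0.9999, -0.0077, 0.024], [0.9925, -0.0085, 0.1219, -0.5114], [-0.1219, -0.0067, 0.9925, -1.8528], [0.0, 0.0, 0.0, 1.0]] ['color', 'depth', 'K', 'extrinsics']
wrist [[302.12089241549734, 0.0, 257.7800100661993], [0.0, 302.12089241549734, 189.80699290677626], [0.0, 0.0, 1.0]] [[0.4002, -0.9164, -0.0005, -0.5755], [0.8658, 0.3783, -0.3276, 0.0428], [0.3004, 0.1307, 0.9448, -0.3795], [0.0, 0.0, 0.0, 1.0]] ['color', 'depth', 'K', 'extrinsics']
{'time_s': 0.15, 'q': array([-1.36631595e+00,  1.81385890e-01,  1.60776270e+00,  1.63815265e-05,
        1.35379714e+00, -2.06332624e-01]), 'qvel': array([ 1.39325392e-03, -1.78745971e-03, -2.83929845e-03, -4.01248363e-04,
       -5.97355489e-05,  2.70266314e-04]), 'effort': array([ 1.51950982e-03, -4.45257318e+01, -3.51690423e+01, -2.73755059e-04,
        5.78033898e-03, -2.42102334e-05]), 'tcp_pos': array([ 0.22954662, -0.52674155,  0.23058994]), 'tool_rot': array([-6.76526068e-04,  9.78978290e-01,  2.03963353e-01,  8.62402846e-06]), 'force': array([ 0.36879227, -0.14188733, -0.27378347]), 'torque': array([-0.02749577,  0.01326956,  0.01462758]), 'grip_width': 0.08508095512941717}
```

View pics/scene0.png

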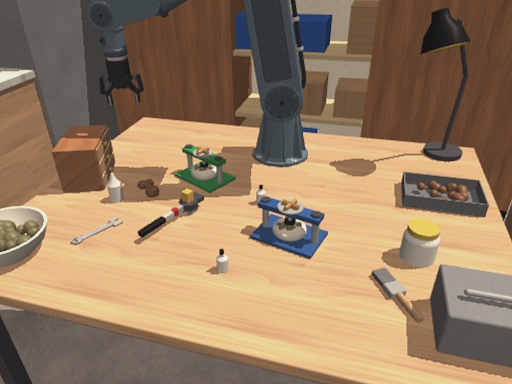

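View pics/top0.png

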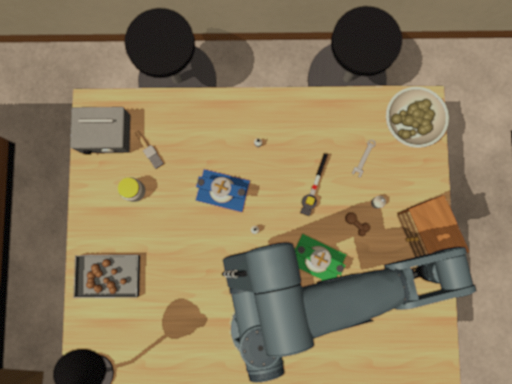

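View pics/wrist0.png

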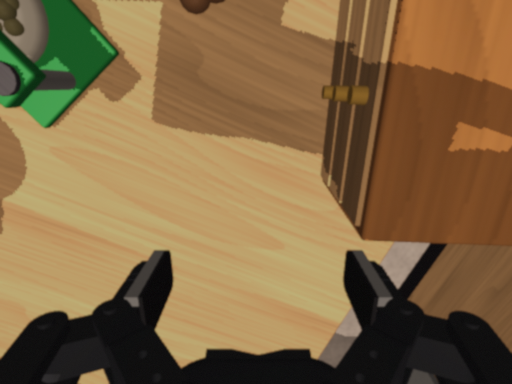

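Scene: the wrench has its yellow block at about (190,197) and its black grip at about (155,225). The blue clamp's brass cross is at (290,207). In the top view the wrench block is at (310,202), the grip end at (325,155), the cross at (223,188), and glue_a and glue_b at (256,229) and (258,142). First coarse measurements next.

```bash
cat > h.py <<'E'
import numpy as np,cv2
def ray(d,u,v):
    K,E=d["K"],d["extrinsics"];R,t=E[:3,:3],E[:3,3]
    x=(u-K[0,2])/K[0,0];y=(v-K[1,2])/K[1,1]
    c=np.array([x,-y,-1.0]); return -R.T@t, R.T@c
def onz(d,u,v,z):
    o,k=ray(d,u,v); return o+k*(z-o[2])/k[2]
def tri(d1,p1,d2,p2):
    o1,k1=ray(d1,*p1);o2,k2=ray(d2,*p2)
    A=np.stack([k1,-k2],1);s=np.linalg.lstsq(A,o2-o1,rcond=None)[0]
    a=o1+s[0]*k1;b=o2+s[1]*k2; return (a+b)/2,np.linalg.norm(a-b)
def cloud(d):
    D=d["depth"];v,u=np.mgrid[:D.shape[0],:D.shape[1]]
    K,E=d["K"],d["extrinsics"]
    c=np.stack([(u-K[0,2])/K[0,0]*D,-(v-K[1,2])/K[1,1]*D,-D],-1)
    return (c-E[:3,3])@E[:3,:3]
def proj(d,P):
    c=d["extrinsics"][:3,:3]@P+d["extrinsics"][:3,3];K=d["K"]
    return np.array([K[0,2]+K[0,0]*c[0]/-c[2],K[1,2]-K[1,1]*c[1]/-c[2]])
def hsv(d): return cv2.cvtColor(d["color"],cv2.COLOR_RGB2HSV)
E
python3 - <<'E'
from h import *
for n in ["top","scene"]:
    d=dict(np.load(n+"0.npz"));P=cloud(d);H=hsv(d)
    win={"top":[("block",295,185,325,220),("grip",312,145,335,185),("cross",200,172,240,205),("ga",246,220,266,240),("gb",248,132,270,152)],
    "scene":[("block",175,185,208,215),("grip",130,200,182,240),("cross",270,195,308,218),("ga",252,180,270,205),("gb",212,245,232,275)]}[n]
    for nm,a,b,c,e in win:
        h=H[b:e,a:c].astype(int);p=P[b:e,a:c]
        if nm=="block": m=(abs(h[...,0]-25)<6)&(h[...,1]>190)&(h[...,2]>120)
        elif nm=="cross": m=(p[...,2]>.108)&(h[...,0]<30)&(h[...,1]>60)
        elif nm=="grip": m=(h[...,2]<60)
        else: m=p[...,2]>.02
        vv,uu=np.nonzero(m)
        if len(vv)==0: print(n,nm,"none");continue
        q=p[m]
        print(n,nm,m.sum(),(uu.mean()+a).round(1),(vv.mean()+b).round(1),np.median(q,0).round(4),q.min(0).round(3),q.max(0).round(3))
    S=d["color"][130:250,180:350] if n=="top" else d["color"][160:280,120:330]
    cv2.imwrite(f"pics/{n}0z.png",cv2.resize(S,None,fx=3.8,fy=3.8,interpolation=cv2.INTER_CUBIC)[:,:,::-1])
E
```

```text
top block 23 310.0 200.6 [ 0.4732 -0.1939  0.0743] [ 0.465 -0.205  0.061] [ 0.485 -0.182  0.085]
top grip 58 321.9 164.0 [ 0.6213 -0.2474  0.0382] [ 0.581 -0.265  0.027] [ 0.661 -0.229  0.054]
top cross 76 220.6 186.2 [0.5271 0.1386 0.1161] [0.502 0.116 0.109] [0.55  0.164 0.127]
top ga 53 255.1 229.4 [0.37   0.0141 0.0436] [0.282 0.003 0.02 ] [0.383 0.029 1.901]
top gb 51 257.9 141.6 [ 7.098e-01 -2.000e-04  4.460e-02] [ 0.282 -0.012  0.023] [0.726 0.011 1.901]
scene block none
scene grip 202 152.5 225.7 [ 0.6303 -0.2417  0.0355] [ 0.489 -0.271 -0.001] [ 0.674 -0.21   0.043]
scene cross 117 290.0 203.3 [0.536  0.1424 0.1155] [0.507 0.116 0.108] [1.485 0.303 0.731]
scene ga 185 262.0 196.1 [0.3915 0.0295 0.0711] [0.367 0.003 0.021] [1.485 0.303 0.731]
scene gb 169 221.3 258.6 [0.7237 0.0044 0.0415] [ 0.704 -0.014  0.021] [1.485 0.303 0.731]
```

View pics/top0z.png

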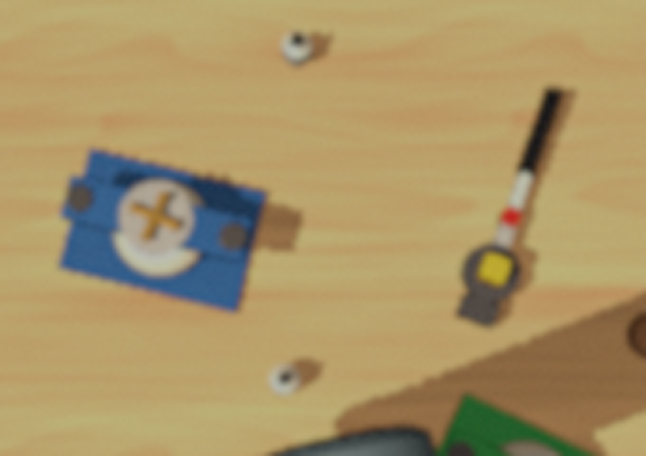

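View pics/scene0z.png

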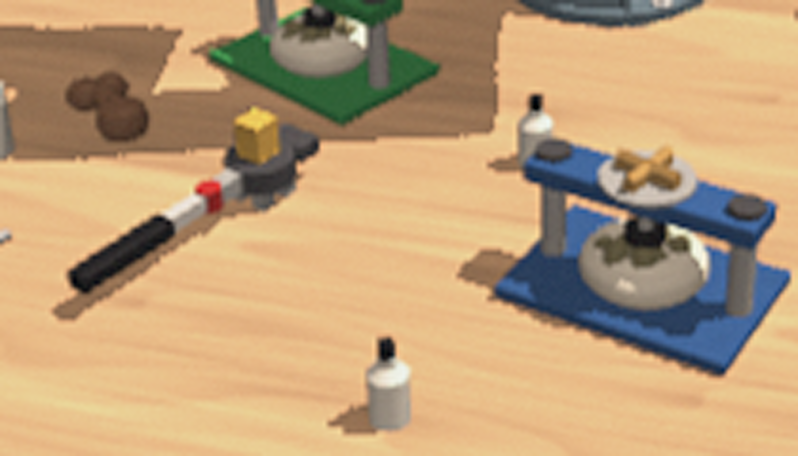

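Run:
```python
from h import *
from scipy.spatial.transform import Rotation as R
d=dict(np.load("wrist0.npz"));E=d["extrinsics"];c=-E[:3,:3].T@E[:3,3]
T=R.from_quat([0.978978290,0.203963353,0,-6.765e-4]).as_matrix()
p=np.array([0.22954662,-0.52674155,0.23058994])
print("cam in tool",T.T@(c-p),"axes",(T.T@E[:3,:3].T).round(3))
```

```text
cam in tool [ 0.08436366  0.0008073  -0.14172854] axes [[ 0.001  0.945  0.328]
 [ 1.    -0.001 -0.001]
 [-0.001  0.328 -0.945]]
```

Emit:
step_arm(
  rows=[
    {"gripper":0,"travel":[0,0,-8],"roll":-9.3},
    {"gripper":0,"travel":[0,0,-8],"roll":-9.3},
    {"gripper":0,"travel":[0,0,-8],"roll":-9.3},
    {"gripper":0,"travel":[0,0,-8],"roll":-9.3},
    {"gripper":0,"travel":[0,0,-8],"roll":-9.3},
  ],
)

```text
time_s: 0.78
tcp_pos: [0.2296, -0.5269, 0.2711]
tool_rot: [-0.0, 0.817, 0.576, 0.0]
force: [-0.2, -0.8, 1.2]
grip_width: 0.0853
```

Emit:
step_arm(
  rows=[
    {"gripper":0,"travel":[39.6,11.4,0],"roll":0},
    {"gripper":0,"travel":[39.6,11.4,0],"roll":0},
    {"gripper":0,"travel":[39.6,11.4,0],"roll":0},
    {"gripper":0,"travel":[39.6,11.4,0],"roll":0},
    {"gripper":0,"travel":[39.6,11.4,0],"roll":0},
    {"gripper":0,"travel":[39.6,11.4,0],"roll":0},
    {"gripper":0,"travel":[39.6,11.4,0],"roll":0},
    {"gripper":0,"travel":[39.6,11.4,0],"roll":0},
    {"gripper":0,"travel":[39.6,11.4,0],"roll":0},
    {"gripper":0,"travel":[39.6,11.4,0],"roll":0},
    {"gripper":0,"travel":[0,0,0],"roll":0},
    {"gripper":0,"travel":[0,0,0],"roll":0},
  ],
)

```text
time_s: 2.28
tcp_pos: [0.4717, -0.1939, 0.271]
tool_rot: [-0.0, 0.819, 0.574, -0.0]
force: [-0.1, 0.0, 0.1]
grip_width: 0.0852
```

```bash
cat > look.py <<'E'
import sys
from plant import r
from h import *
def shot(n,tag):
    d=r.get_image(n);np.savez(f"{n}{tag}.npz",**d);cv2.imwrite(f"pics/{n}{tag}.png",d["color"][:,:,::-1]);return d
def pose():
    o=r.observe();w,x,y,z=o["tool_rot"]
    from scipy.spatial.transform import Rotation as R
    M=R.from_quat([x,y,z,w]).as_matrix()
    print("t",round(o["time_s"],2),"tcp",o["tcp_pos"].round(4),"psi",round(float(np.degrees(np.arctan2(M[1,0],M[0,0]))),2),"tilt",M[:,2].round(4),"F",o["force"].round(2),"T",o["torque"].round(2),"w",round(o["grip_width"],4),"q",o["q"].round(2))
    return o,M
E
python3 - <<'E'
from look import *
pose();shot("wrist",1)
E
```

```text
t 2.27 tcp [ 0.4717 -0.1939  0.271 ] psi 70.07 tilt [-7.e-04 -0.e+00 -1.e+00] F [-0.15  0.04  0.09] T [-0.    0.05 -0.02] w 0.0852 q [-0.62  0.    1.72 -0.    1.42 -0.28]
```

View pics/wrist1.png

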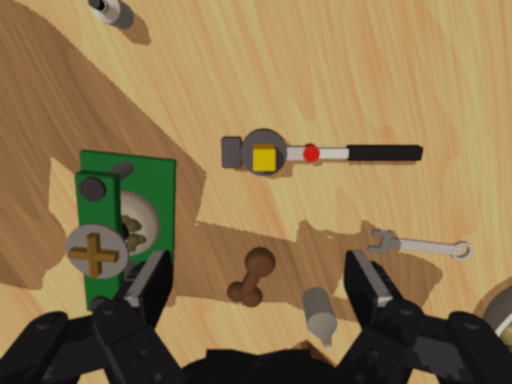

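The wrist view shows the yellow block at (264,158), the red pivot at (311,153) and the black grip to (422,152), so the wrench runs almost along tool y.

Run:
```python
from look import *
d=dict(np.load("wrist1.npz"));t=dict(np.load("top0.npz"))
P=cloud(d);H=hsv(d).astype(int)
w=np.zeros(H.shape[:2],bool);w[125:185,215:435]=1
Y=w&(abs(H[...,0]-27)<6)&(H[...,1]>200)&(H[...,2]>100)
print("Y",Y.sum(),"z hist",np.percentile(P[Y][:,2],[5,25,50,75,95]).round(4))
top=Y&(H[...,2]>190);v,u=np.nonzero(top)
rect=cv2.minAreaRect(np.stack([u,v],1).astype(np.float32));print("top face",rect,np.unique(H[...,2][Y])[::8])
print("block top by depth",P[top].mean(0).round(4),"onz",onz(d,*rect[0],0.075).round(4))
Rd=w&((H[...,0]<8)|(H[...,0]>172))&(H[...,1]>180);v,u=np.nonzero(Rd);print("red",u.mean(),v.mean(),P[Rd].mean(0).round(4))
B=w&(H[...,2]<50);B[:,:350]=0;v,u=np.nonzero(B);print("grip",P[B].mean(0).round(4),u.mean(),v.mean(),cv2.minAreaRect(np.stack([u,v],1).astype(np.float32)))
G=P[B];G=G[G[:,2]>.035];vx=cv2.fitLine(G[:,:2].astype(np.float32),2,0,.01,.01).ravel();print("grip line",np.degrees(np.arctan2(vx[1],vx[0])),vx)
# head circle
K=d["color"][110:200,200:440];cv2.imwrite("pics/w1z.png",cv2.resize(K,None,fx=3.3,fy=3.3,interpolation=cv2.INTER_CUBIC)[:,:,::-1])
q,e=tri(d,rect[0],t,(310.2,201.4));print("tri",q.round(4),e)
HT=hsv(t).astype(int);m=np.zeros(HT.shape[:2],bool);m[185:220,295:325]=1
m&=(abs(HT[...,0]-27)<7)&(HT[...,1]>140);v,u=np.nonzero(m);print(m.sum(),u.mean(),v.mean())
q,e=tri(d,rect[0],t,(u.mean(),v.mean()));print("tri",q.round(4),e)
```

```text
Y 478 z hist [0.0725 0.0737 0.0741 0.0746 0.0752]
top face ((264.0, 159.5), (17.0, 18.0), 90.0) [137 162 175 188]
block top by depth [ 0.4799 -0.1938  0.0752] onz [ 0.4799 -0.1938  0.075 ]
red 310.90995260663504 152.95734597156397 [ 0.536  -0.2145  0.0385]
grip [ 0.6233 -0.2451  0.0399] 384.93850806451616 152.49395161290323 ((385.5, 152.5), (13.0, 71.0), 90.0)
grip line -25.143442 [ 0.9052469  -0.4248859   0.6233099  -0.24507056]
tri [ 0.4765 -0.2002  0.0399] 0.0043336980201779994
65 309.89230769230767 200.23076923076923
tri [ 0.4783 -0.1961  0.0605] 0.0025680658298079875
```

View pics/w1z.png

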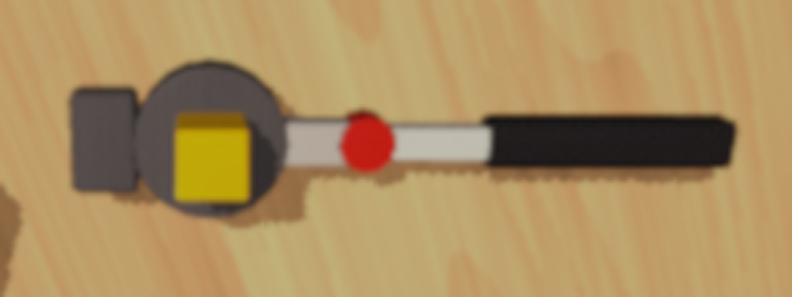

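Emit:
step_arm(
  rows=[
    {"gripper":0,"travel":[1.2,4,25],"roll":-0.4},
    {"gripper":0,"travel":[1.2,3.7,25],"roll":0},
    {"gripper":0,"travel":[0,0,35],"roll":0},
    {"gripper":0,"travel":[0,0,35],"roll":0},
    {"gripper":0,"travel":[0,0,31],"roll":0},
    {"gripper":0,"travel":[0,0,0],"roll":0},
    {"gripper":0,"travel":[0,0,0],"roll":0},
  ],
)

```text
time_s: 3.2
tcp_pos: [0.4804, -0.1953, 0.1215]
tool_rot: [0.001, 0.817, 0.576, 0.0]
force: [0.5, -0.5, 0.9]
grip_width: 0.0851
```

Run:
```python
from look import *
o,M=pose();d=shot("wrist",2);P=cloud(d);H=hsv(d).astype(int)
Y=(abs(H[...,0]-27)<6)&(H[...,1]>200)&(H[...,2]>100)
top=Y&(P[...,2]>.0715);v,u=np.nonzero(top)
rect=cv2.minAreaRect(np.stack([u,v],1).astype(np.float32));print("top",rect,P[top].mean(0).round(4),P[top].std(0))
c=onz(d,*rect[0],0.075)
print(c,"in tool mm",(M.T@(c-o["tcp_pos"])*1e3).round(1))
d1=dict(np.load("wrist1.npz"));print("tri",tri(d1,(264.1,160),d,rect[0]))
```

```text
t 3.2 tcp [ 0.4804 -0.1953  0.1215] psi 70.37 tilt [ 1.1e-03 -9.0e-04 -1.0e+00] F [ 0.46 -0.53  0.93] T [0.02 0.01 0.01] w 0.0851 q [-0.62  0.19  1.84 -0.    1.11 -0.27]
top ((255.0, 212.0), (34.0, 36.0), 90.0) [ 0.4798 -0.1932  0.0745] [0.00730038 0.00786295 0.00758274]
[ 0.48005325 -0.19271185  0.075     ] in tool mm [ 2.4 -1.3 46.5]
tri (array([ 0.47905606, -0.19620742,  0.06673776]), np.float64(0.0006059704939171105))
```

View pics/wrist2.png

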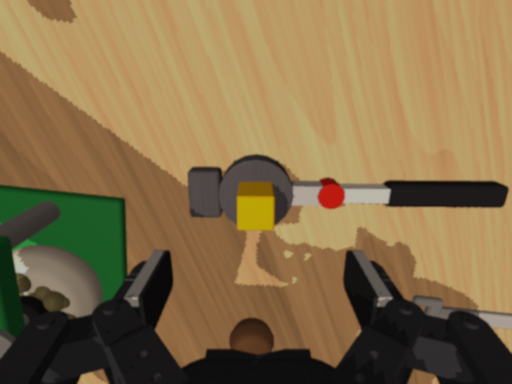

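Emit:
step_arm(
  rows=[
    {"gripper":0,"travel":[2,-1.3,20],"roll":0},
    {"gripper":0,"travel":[0,0,20],"roll":0},
    {"gripper":0,"travel":[0,0,18],"roll":0},
    {"gripper":0,"travel":[0,0,12],"roll":0},
    {"gripper":0,"travel":[0,0,4.5],"roll":0},
    {"gripper":0,"travel":[0,0,0],"roll":0},
  ],
)

```text
time_s: 4.0
tcp_pos: [0.4796, -0.192, 0.0458]
tool_rot: [-0.0, 0.817, 0.577, -0.0]
force: [0.2, 0.0, -0.5]
grip_width: 0.0852
```

Run:
```python
from look import *
pose();shot("wrist",3)
```

```text
t 4.0 tcp [ 0.4796 -0.192   0.0458] psi 70.44 tilt [-0.  0. -1.] F [ 0.16  0.05 -0.55] T [ 0.02  0.02 -0.04] w 0.0852 q [-0.61  0.31  1.88  0.    0.96 -0.27]
```

View pics/wrist3.png

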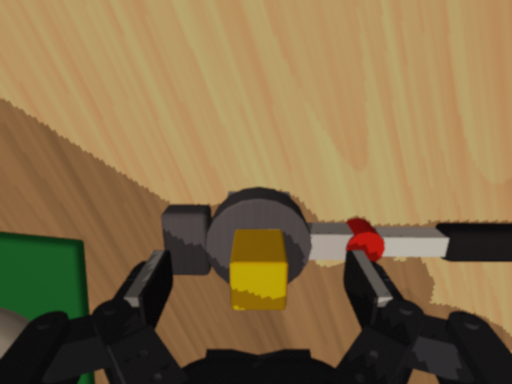

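The block at (259,283) sits centred between the fingertips at (170,255) and (347,255), so I'm closing.

Emit:
step_arm(
  rows=[
    {"gripper":255,"travel":[0,0,0],"roll":0},
    {"gripper":255,"travel":[0,0,0],"roll":0},
    {"gripper":255,"travel":[0,0,0],"roll":0},
    {"gripper":255,"travel":[0,0,0],"roll":0},
    {"gripper":255,"travel":[0,0,0],"roll":0},
    {"gripper":255,"travel":[0,0,0],"roll":0},
    {"gripper":255,"travel":[0,0,0],"roll":0},
    {"gripper":255,"travel":[0,0,0],"roll":0},
  ],
  grip_force=50,
)

```text
time_s: 5.05
tcp_pos: [0.48, -0.1922, 0.0462]
tool_rot: [0.001, 0.817, 0.577, 0.0]
force: [2.1, 0.4, 4.5]
grip_width: 0.0252
```

Run:
```python
from look import *
pose()
```

```text
t 5.05 tcp [ 0.48   -0.1922  0.0462] psi 70.43 tilt [ 1.e-03 -6.e-04 -1.e+00] F [2.09 0.43 4.51] T [-0.05 -0.34 -0.02] w 0.0252 q [-0.61  0.31  1.88  0.    0.96 -0.27]
```

Emit:
step_arm(
  rows=[
    {"gripper":255,"travel":[0,0,-15],"roll":0},
    {"gripper":255,"travel":[0,0,-20],"roll":-3},
    {"gripper":255,"travel":[0,0,-20],"roll":-6},
    {"gripper":255,"travel":[0,0,-20],"roll":-8},
    {"gripper":255,"travel":[0,0,-20],"roll":-8},
    {"gripper":255,"travel":[0,0,-20],"roll":-8},
    {"gripper":255,"travel":[0,0,-20],"roll":-8},
    {"gripper":255,"travel":[0,0,-20],"roll":-8},
    {"gripper":255,"travel":[0,0,-20],"roll":-8},
    {"gripper":255,"travel":[0,0,-15],"roll":-6},
    {"gripper":255,"travel":[0,0,0],"roll":0},
  ],
)

```text
time_s: 6.42
tcp_pos: [0.4792, -0.1917, 0.2364]
tool_rot: [0.0, 0.396, 0.918, -0.0]
force: [-0.8, -0.0, -5.3]
grip_width: 0.0256
```

Run:
```python
from look import *
pose();shot("wrist",4)
```

```text
t 6.42 tcp [ 0.4792 -0.1917  0.2364] psi 133.39 tilt [ 0.e+00 -3.e-04 -1.e+00] F [-0.84 -0.05 -5.3 ] T [ 0.03 -0.01  0.06] w 0.0256 q [-0.61  0.04  1.75 -0.    1.35 -1.37]
```

View pics/wrist4.png

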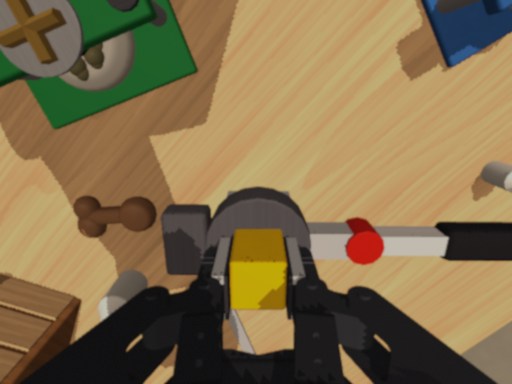

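The wrench is held level: block at (259,270), handle along the image's right. Next I move beside the clamp to see the cross.

Emit:
step_arm(
  rows=[
    {"gripper":255,"travel":[12.9,29.2,0],"roll":0},
    {"gripper":255,"travel":[12.9,29.2,0],"roll":0},
    {"gripper":255,"travel":[12.9,29.2,0],"roll":0},
    {"gripper":255,"travel":[12.9,29.2,0],"roll":0},
    {"gripper":255,"travel":[12.9,29.2,0],"roll":0},
    {"gripper":255,"travel":[12.9,29.2,0],"roll":0},
    {"gripper":255,"travel":[12.9,29.2,0],"roll":0},
    {"gripper":255,"travel":[12.9,29.2,0],"roll":0},
    {"gripper":255,"travel":[12.9,29.2,0],"roll":0},
    {"gripper":255,"travel":[0,0,0],"roll":0},
    {"gripper":255,"travel":[0,0,0],"roll":0},
  ],
)

```text
time_s: 7.85
tcp_pos: [0.5894, 0.0729, 0.2343]
tool_rot: [-0.001, 0.396, 0.918, -0.001]
force: [1.0, 0.1, -4.9]
grip_width: 0.0251
```

Run:
```python
from look import *
pose();shot("wrist",5)
```

```text
t 7.85 tcp [0.5894 0.0729 0.2343] psi 133.39 tilt [-3.e-03 -3.e-04 -1.e+00] F [ 1.01  0.05 -4.89] T [-0.06 -0.01 -0.02] w 0.0251 q [-0.08  0.22  1.55 -0.    1.37 -0.83]
```

View pics/wrist5.png

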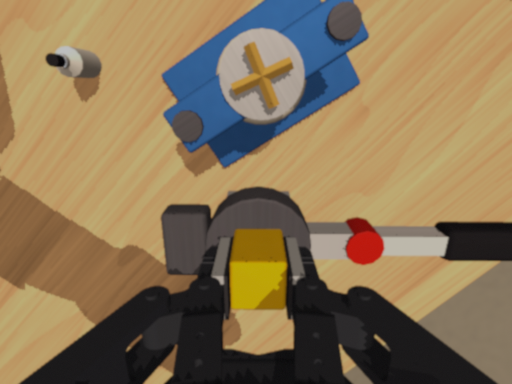

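The cross is at (262,77), its arms turned about 20° counterclockwise from the image axes.

```bash
cat > cross.py <<'E'
from look import *
def cross(d,box,hi=.1075,zr=None):
    P=cloud(d);H=hsv(d).astype(int);w=np.zeros(H.shape[:2],bool);a,b,c,e=box;w[b:e,a:c]=1
    m=w&(H[...,0]>12)&(H[...,0]<28)&(H[...,1]>110)&(P[...,2]>hi)
    v,u=np.nonzero(m);print("n",m.sum(),"px",u.mean().round(2),v.mean().round(2),"z",np.percentile(P[m][:,2],[5,50,95]).round(4))
    c0=P[m].mean(0)
    # flange circle
    s=w&(H[...,1]<70)&(H[...,2]>110);cs,_=cv2.findContours((s*255).astype(np.uint8),0,1);k=max(cs,key=cv2.contourArea)
    el=cv2.fitEllipse(k);print("flange ell",el,onz(d,*el[0],.104).round(4))
    Q=np.array([onz(d,x,y,.114)[:2] for x,y in zip(u,v)])
    c=Q.mean(0)
    for i in range(5):
        D=Q-c;r_=np.hypot(*D.T);f=np.arctan2(D[:,1],D[:,0]);k=r_>.010
        ang=np.angle(np.mean(np.exp(4j*f[k])*r_[k]))/4
        R=np.array([[np.cos(ang),np.sin(ang)],[-np.sin(ang),np.cos(ang)]])
        L=D@R.T; A=abs(L[:,1])<.007; B=abs(L[:,0])<.007
        # centre across each arm
        off=np.array([np.mean(L[B&(abs(L[:,1])>.01),0]),np.mean(L[A&(abs(L[:,0])>.01),1])])
        c=c+R.T@off
    print("centre",c.round(4),"centroid",c0.round(4),"ang",np.degrees(ang).round(2),"ext",L.min(0).round(4),L.max(0).round(4))
    return c,ang
E
python3 - <<'E'
from cross import *
d=dict(np.load("wrist5.npz"));cross(d,(200,20,320,135))
t=dict(np.load("top0.npz"));cross(t,(195,165,245,210),hi=.1)
o,M=pose()
P=cloud(d);H=hsv(d).astype(int)
Y=(abs(H[...,0]-27)<6)&(H[...,1]>190)&(H[...,2]>90);Y[:200]=0
PT=(P-o["tcp_pos"])@M*1e3
q=PT[Y];print("yellow tool z",np.percentile(q[:,2],[2,10,25,50,75,95]).round(1))
top=Y&(H[...,2]>180);v,u=np.nonzero(top);print(top.sum(),"rect",cv2.minAreaRect(np.stack([u,v],1).astype(np.float32)),"tool",PT[top].mean(0).round(1),PT[top].min(0).round(1),PT[top].max(0).round(1))
# wrench long axis direction in tool frame: red and grip
Rd=((H[...,0]<8)|(H[...,0]>172))&(H[...,1]>180)&(H[...,2]>180);Rd[:200]=0;Rd[:, :330]=0;print("red",PT[Rd].mean(0).round(1))
B=(H[...,2]<45)&(PT[...,2]<60)&(PT[...,2]>-5);B[:,:450]=0;B[:210]=0;B[270:]=0;q=PT[B];print("grip",q.mean(0).round(1),q.min(0).round(1),q.max(0).round(1))
E
```

```text
n 1446 px 261.36 75.23 z [0.1133 0.116  0.1184]
flange ell ((260.8985290527344, 74.32097625732422), (86.3401870727539, 93.65485382080078), 166.66415405273438) [0.5272 0.1411 0.104 ]
centre [0.5284 0.1403] centroid [0.5283 0.1404 0.1179] ang -23.04 ext [-0.0509 -0.0262] [0.051  0.0261]
n 54 px 220.11 186.17 z [0.1113 0.117  0.1252]
flange ell ((220.70187377929688, 189.8276824951172), (21.98725700378418, 26.34372901916504), 179.0121307373047) [0.5146 0.1403 0.104 ]
centre [0.5257 0.1403] centroid [0.5208 0.1374 0.1502] ang -25.76 ext [-0.0224 -0.0225] [0.0225 0.1077]
t 7.9 tcp [0.5896 0.0725 0.2347] psi 133.36 tilt [-2.4e-03 -3.0e-04 -1.0e+00] F [-0.81 -0.63 -5.46] T [-0.01  0.04  0.04] w 0.0251 q [-0.08  0.22  1.55 -0.    1.37 -0.83]
yellow tool z [-28.8 -28.3 -27.9 -27.5 -26.8  -9.2]
1959 rect ((258.0, 285.0), (46.0, 54.0), 90.0) tool [  1.3  -2.4 -28. ] [ -14.1  -12.5 -141.5] [ 84.1  11.7 -25.3]
red [-1.4 59.2  6.5]
grip [  1.1 125.2  10.1] [-10.6 106.    6.6] [  8.6 147.5  21.1]
```

Emit:
step_arm(
  rows=[
    {"gripper":255,"travel":[0,0,0],"roll":-6},
    {"gripper":255,"travel":[0,0,0],"roll":-6},
    {"gripper":255,"travel":[0,0,0],"roll":-6},
    {"gripper":255,"travel":[0,0,0],"roll":-5.6},
    {"gripper":255,"travel":[-2,12.8,0],"roll":0},
    {"gripper":255,"travel":[-2,12.8,0],"roll":0},
    {"gripper":255,"travel":[-3,12.8,0],"roll":0},
    {"gripper":255,"travel":[0,0,0],"roll":0},
    {"gripper":255,"travel":[0,0,0],"roll":0},
  ],
)

```text
time_s: 9.02
tcp_pos: [0.6118, 0.1059, 0.2355]
tool_rot: [-0.0, 0.199, 0.98, -0.0]
force: [0.5, -1.1, -5.9]
grip_width: 0.0249
```

```bash
cat > meas.py <<'E'
from cross import *
def comp(m):
    n,l,s,c=cv2.connectedComponentsWithStats((m*255).astype(np.uint8));k=1+np.argmax(s[1:,4]);return l==k
def meas(d,o,M,rows,zt=-28.3):
    P=cloud(d);H=hsv(d).astype(int);PT=(P-o["tcp_pos"])@M*1e3
    def ontool(u,v,z):
        oo,k=ray(d,u,v);oo=(oo-o["tcp_pos"])@M*1e3;k=k@M;return oo+k*(z-oo[2])/k[2]
    w=np.zeros(H.shape[:2],bool);w[rows[0]:rows[1]]=1
    m=comp(w&(H[...,0]>12)&(H[...,0]<30)&(H[...,1]>110)&(P[...,2]>.107)&(P[...,2]<.125))
    zt_c=np.median(PT[m][:,2]);Q=np.array([ontool(x,y,zt_c)[:2] for y,x in zip(*np.nonzero(m))])
    c=Q.mean(0)
    for i in range(6):
        D=Q-c;r_=np.hypot(*D.T);f=np.arctan2(D[:,1],D[:,0]);k=(r_>10)&(r_<26)
        ang=np.angle(np.mean(np.exp(4j*f[k])*r_[k]))/4
        R=np.array([[np.cos(ang),np.sin(ang)],[-np.sin(ang),np.cos(ang)]]);L=D@R.T
        off=np.array([np.mean(L[(abs(L[:,0])<8)&(abs(L[:,1])>10),0]),np.mean(L[(abs(L[:,1])<8)&(abs(L[:,0])>10),1])]);c=c+R.T@off
    print("cross tool",c.round(2),"ang in tool deg",np.degrees(ang).round(2),"ztool",zt_c.round(1),"zworld",np.median(P[m][:,2]).round(4),"ext",L.min(0).round(1),L.max(0).round(1))
    Y=(abs(H[...,0]-27)<6)&(H[...,1]>190)&(H[...,2]>175);Y[:rows[1]]=0;Y=comp(Y);v,u=np.nonzero(Y)
    rect=cv2.minAreaRect(np.stack([u,v],1).astype(np.float32))
    print("block",rect,"bb",u.min(),u.max(),v.min(),v.max(),"depth med",np.median(PT[Y],0).round(2),"ray",ontool(*rect[0],zt).round(2))
    Rd=comp(((H[...,0]<8)|(H[...,0]>172))&(H[...,1]>180)&(H[...,2]>190));print("red",np.median(PT[Rd],0).round(1))
E
python3 - <<'E'
from meas import *
o,M=pose();d=shot("wrist",6)
meas(d,o,M,(10,150))
E
```

```text
t 9.03 tcp [0.6118 0.1059 0.2355] psi 157.05 tilt [-7.e-04 -3.e-04 -1.e+00] F [ 0.46 -1.1  -5.88] T [-0.07  0.02  0.01] w 0.0249 q [-0.02  0.28  1.48 -0.    1.38 -1.19]
cross tool [89.86 -0.65] ang in tool deg 0.32 ztool 119.7 zworld 0.1159 ext [-25.7 -26.1] [25.9 25.8]
block ((258.0, 277.5), (31.0, 54.0), 90.0) bb 231 285 262 293 depth med [  6.2   -3.77 -27.93] ray [  3.55  -0.68 -28.3 ]
red [-1.9 59.3  7. ]
```

View pics/wrist6.png

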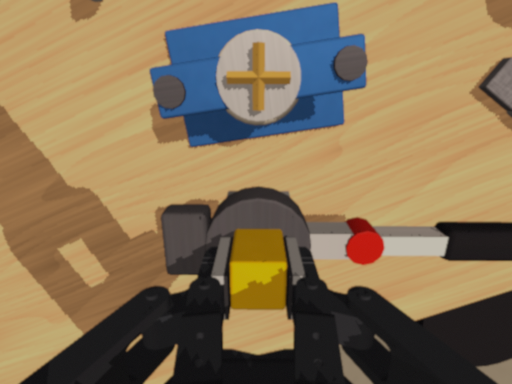

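Cross at (258,77) is square to the tool to within 0.3°, and the block is at (258,285). The relative shift is about +90.5 mm in tool x and 0 in y.

Emit:
step_arm(
  rows=[
    {"gripper":255,"travel":[15,0,0],"roll":0.3},
    {"gripper":255,"travel":[25,0,0],"roll":0},
    {"gripper":255,"travel":[25,0,0],"roll":0},
    {"gripper":255,"travel":[17,0,0],"roll":0},
    {"gripper":255,"travel":[8.5,0,0],"roll":0},
    {"gripper":255,"travel":[0,0,20],"roll":0},
    {"gripper":255,"travel":[0,0,20],"roll":0},
    {"gripper":255,"travel":[0,0,18],"roll":0},
    {"gripper":255,"travel":[0,0,0],"roll":0},
    {"gripper":255,"travel":[0,0,0],"roll":0},
  ],
)

```text
time_s: 10.32
tcp_pos: [0.5293, 0.1413, 0.1784]
tool_rot: [0.0, 0.202, 0.979, 0.0]
force: [0.4, -0.7, -5.1]
grip_width: 0.0252
```

Run:
```python
from look import *
pose();shot("wrist",7);d=shot("scene",7);shot("top",7)
cv2.imwrite("pics/s7z.png",cv2.resize(d["color"][110:270,210:380],None,fx=3.7,fy=3.7,interpolation=cv2.INTER_CUBIC)[:,:,::-1])
```

```text
t 10.32 tcp [0.5293 0.1413 0.1784] psi 156.73 tilt [ 0.001  0.    -1.   ] F [ 0.39 -0.73 -5.14] T [-0.    0.    0.04] w 0.0252 q [ 0.04  0.17  1.73 -0.    1.24 -1.12]
```

View pics/s7z.png

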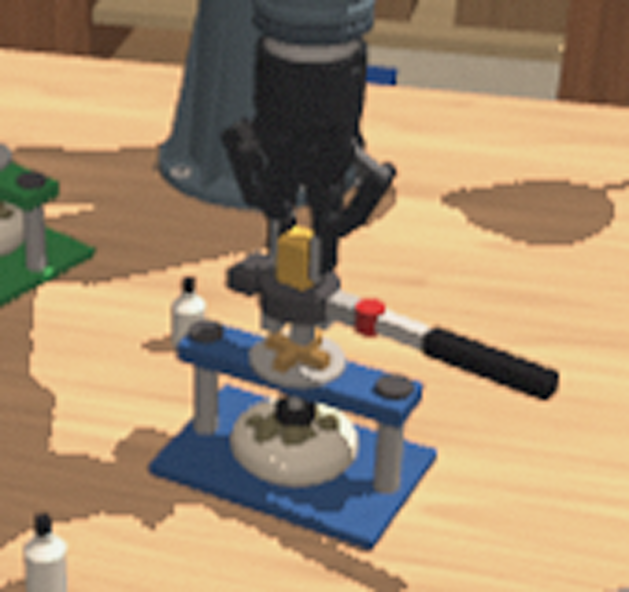

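View pics/wrist7.png

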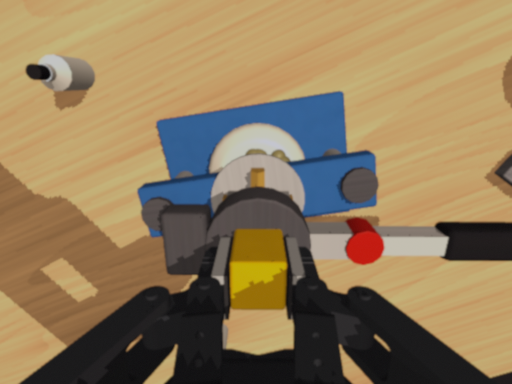

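The far brass arm shows at column 257, in line with the block at 258. Descending gently.

Emit:
step_arm(
  rows=[
    {"gripper":255,"travel":[0,0,6],"roll":0},
    {"gripper":255,"travel":[0,0,5],"roll":0},
    {"gripper":255,"travel":[0,0,3],"roll":0},
    {"gripper":255,"travel":[0,0,2],"roll":0},
    {"gripper":255,"travel":[0,0,2],"roll":0},
    {"gripper":255,"travel":[0,0,0],"roll":0},
  ],
)

```text
time_s: 11.22
tcp_pos: [0.5285, 0.1415, 0.1596]
tool_rot: [-0.0, 0.202, 0.979, 0.0]
force: [0.4, -0.1, -5.4]
grip_width: 0.0249
```

Emit:
step_arm(
  rows=[
    {"gripper":255,"travel":[0,0,2],"roll":0},
    {"gripper":255,"travel":[0,0,2],"roll":0},
    {"gripper":255,"travel":[0,0,2],"roll":0},
    {"gripper":255,"travel":[0,0,1.5],"roll":0},
    {"gripper":255,"travel":[0,0,0],"roll":0},
  ],
)

```text
time_s: 11.85
tcp_pos: [0.5285, 0.1414, 0.1519]
tool_rot: [-0.0, 0.202, 0.979, -0.0]
force: [-1.8, 0.7, -6.0]
grip_width: 0.0251
```

Emit:
step_arm(
  rows=[
    {"gripper":255,"travel":[0,0,1],"roll":0},
    {"gripper":255,"travel":[0,0,0.7],"roll":0},
    {"gripper":255,"travel":[0,0,0],"roll":0},
  ],
)

```text
time_s: 12.22
tcp_pos: [0.5286, 0.1415, 0.1505]
tool_rot: [-0.0, 0.202, 0.979, 0.0]
force: [-2.5, 1.1, -4.1]
grip_width: 0.0251
```

Emit:
step_arm(
  rows=[
    {"gripper":255,"travel":[0,0,0.7],"roll":0},
    {"gripper":255,"travel":[0,0,0.5],"roll":0},
    {"gripper":255,"travel":[0,0,0],"roll":0},
  ],
)

```text
time_s: 12.6
tcp_pos: [0.5287, 0.1415, 0.1502]
tool_rot: [-0.0, 0.202, 0.979, -0.0]
force: [-5.7, 1.3, 3.0]
grip_width: 0.025
```

Emit:
step_arm(
  rows=[
    {"gripper":0,"travel":[0,0,0],"roll":0},
    {"gripper":0,"travel":[0,0,0],"roll":0},
    {"gripper":0,"travel":[0,0,0],"roll":0},
    {"gripper":0,"travel":[0,0,0],"roll":0},
    {"gripper":0,"travel":[0,0,0],"roll":0},
    {"gripper":0,"travel":[0,0,-20],"roll":0},
    {"gripper":0,"travel":[0,0,-30],"roll":0},
    {"gripper":0,"travel":[0,0,-30],"roll":0},
    {"gripper":0,"travel":[0,0,-20],"roll":0},
    {"gripper":0,"travel":[0,0,0],"roll":0},
    {"gripper":0,"travel":[0,0,0],"roll":0},
  ],
)

```text
time_s: 13.98
tcp_pos: [0.5282, 0.1413, 0.2483]
tool_rot: [-0.001, 0.202, 0.979, -0.0]
force: [-0.9, 1.0, -0.2]
grip_width: 0.0853
```

Run:
```python
from look import *
pose();shot("wrist",8);d=shot("scene",8)
cv2.imwrite("pics/s8z.png",cv2.resize(d["color"][110:270,210:380],None,fx=3.7,fy=3.7,interpolation=cv2.INTER_CUBIC)[:,:,::-1])
```

```text
t 13.97 tcp [0.5282 0.1413 0.2483] psi 156.74 tilt [-1.4e-03 -1.0e-04 -1.0e+00] F [-0.9   0.95 -0.17] T [-0.03  0.02 -0.09] w 0.0853 q [ 0.04  0.1   1.66 -0.    1.38 -1.12]
```

View pics/s8z.png

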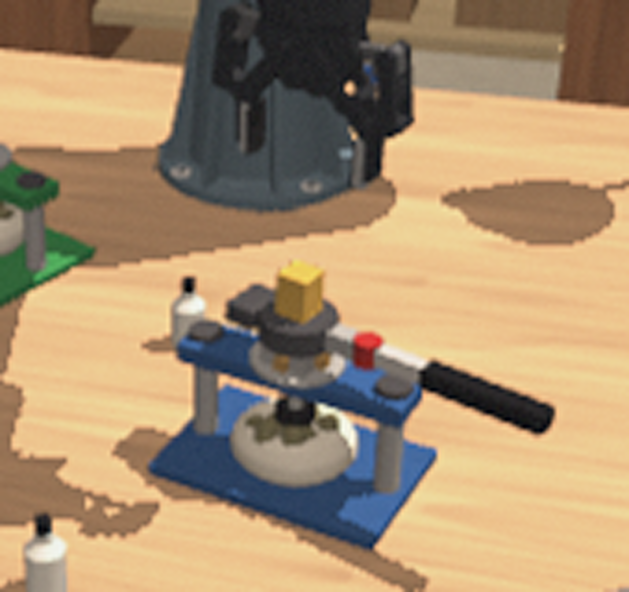

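View pics/wrist8.png

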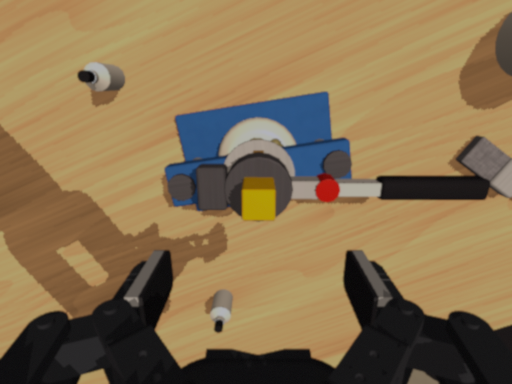

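The wrench is down on the screw: block at (258,200), handle straight along row 188, grip to (490,188). I'll measure its height and heading before pushing.

```bash
cat > wr.py <<'E'
from look import *
from meas import comp
def wr(d,box=None):
    P=cloud(d);H=hsv(d).astype(int);w=np.ones(H.shape[:2],bool)
    if box: w[:]=0;a,b,c,e=box;w[b:e,a:c]=1
    Y=comp(w&(abs(H[...,0]-27)<6)&(H[...,1]>200)&(H[...,2]>160)&(P[...,2]>.168)&(P[...,2]<.19))
    by=np.median(P[Y],0);v,u=np.nonzero(Y);rc=cv2.minAreaRect(np.stack([u,v],1).astype(np.float32));bc=onz(d,*rc[0],.179)
    Rd=comp(w&((H[...,0]<8)|(H[...,0]>172))&(H[...,1]>180)&(P[...,2]>.135)&(P[...,2]<.15));v,u=np.nonzero(Rd);rp=P[Rd].mean(0)
    B=w&(H[...,2]<60)&(P[...,2]>.136)&(P[...,2]<.150)&(np.hypot(P[...,0]-bc[0],P[...,1]-bc[1])>.105)&(np.hypot(P[...,0]-bc[0],P[...,1]-bc[1])<.21)
    B=comp(B);g=P[B]
    S=w&(H[...,1]<60)&(H[...,2]>120)&(P[...,2]>.13)&(P[...,2]<.15)
    l=cv2.fitLine(g[:,:2].astype(np.float32),2,0,.01,.01).ravel()
    h=np.degrees(np.arctan2(l[1],l[0]));e=g.mean(0)-rp
    if e[0]*l[0]+e[1]*l[1]<0:h=(h+360)%360-180
    gp=np.degrees(np.arctan2(e[1],e[0]));a=rp-bc;hd=np.degrees(np.arctan2(a[1],a[0]))
    print("block z",by[2].round(4),"top centre",bc.round(4),"rect",rc,"| red",rp.round(4),"| grip",g.mean(0).round(4),len(g))
    print("  neck heading",hd.round(1),"dist",np.hypot(*a[:2]).round(4),"| grip axis",np.round(h,1),"red->grip",gp.round(1),"grip end r",np.hypot(*(g[:,:2]-bc[:2]).T).max().round(4))
E
python3 - <<'E'
from wr import *
wr(dict(np.load("wrist8.npz")))
E
```

```text
block z 0.1782 top centre [0.5285 0.1408 0.179 ] rect ((258.5, 204.0), (30.0, 31.0), 90.0) | red [0.5523 0.1952 0.1428] | grip [0.5884 0.2809 0.1415] 2245
  neck heading 66.3 dist 0.0593 | grip axis 66.6 red->grip 67.2 grip end r 0.2008
```

Emit:
step_arm(
  rows=[
    {"gripper":255,"travel":[5,28.3,0],"roll":0},
    {"gripper":255,"travel":[7.2,28.3,0],"roll":0},
    {"gripper":255,"travel":[7.2,28.3,0],"roll":0},
    {"gripper":255,"travel":[7.2,28.3,0],"roll":0},
    {"gripper":255,"travel":[7.2,28.3,0],"roll":0},
    {"gripper":255,"travel":[7.2,28.5,0],"roll":0},
    {"gripper":255,"travel":[0,0,0],"roll":0},
    {"gripper":255,"travel":[0,0,0],"roll":0},
  ],
)

```text
time_s: 15.08
tcp_pos: [0.5578, 0.3132, 0.2483]
tool_rot: [-0.001, 0.202, 0.979, -0.001]
force: [0.2, 0.1, -0.1]
grip_width: -0.0003
```

Run:
```python
from wr import *
pose();d=shot("wrist",9)
wr(d)
```

```text
t 15.07 tcp [0.5578 0.3132 0.2483] psi 156.74 tilt [-0.0017 -0.001  -1.    ] F [ 0.18  0.1  -0.1 ] T [ 0.02 -0.03 -0.02] w -0.0003 q [ 0.33  0.31  1.41 -0.    1.42 -0.84]
block z 0.1782 top centre [0.524  0.1528 0.179 ] rect ((54.86486053466797, 241.189208984375), (23.017032623291016, 9.997297286987305), 35.53767776489258) | red [0.5525 0.1966 0.1427] | grip [0.5892 0.2847 0.1414] 1809
  neck heading 56.9 dist 0.0523 | grip axis 67.4 red->grip 67.4 grip end r 0.1915
```

View pics/wrist9.png

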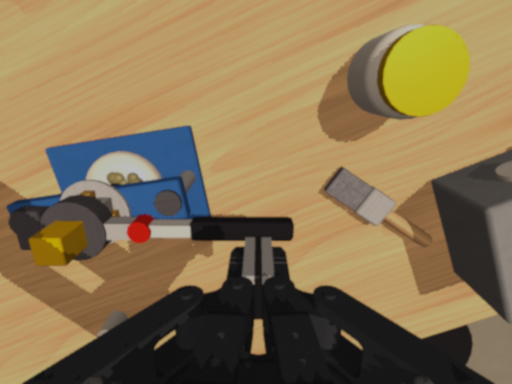

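Wrench straight and seated: block height 0.178, neck heading 66.3°. The closed fingers are clear beside the grip, so I lower them.

Emit:
step_arm(
  rows=[
    {"gripper":255,"travel":[0,0,20],"roll":0},
    {"gripper":255,"travel":[0,0,30],"roll":0},
    {"gripper":255,"travel":[0,0,30],"roll":0},
    {"gripper":255,"travel":[0,0,26],"roll":0},
    {"gripper":255,"travel":[0,0,20],"roll":0},
    {"gripper":255,"travel":[0,0,0],"roll":0},
    {"gripper":255,"travel":[0,0,0],"roll":0},
  ],
)

```text
time_s: 16.0
tcp_pos: [0.5589, 0.3138, 0.1242]
tool_rot: [0.001, 0.202, 0.979, 0.0]
force: [-0.6, 0.2, -0.4]
grip_width: 0.0001
```

Run:
```python
from wr import *
o,M=pose();d=shot("wrist",10)
P=cloud(d);s=np.array([.5285,.141,0])
c=(o["tcp_pos"]-s);print("rel tool",(M.T@c).round(4))
```

```text
t 16.0 tcp [0.5589 0.3138 0.1242] psi 156.73 tilt [ 1.3e-03  4.0e-04 -1.0e+00] F [-0.55  0.19 -0.43] T [-0.01 -0.03 -0.01] w 0.0001 q [ 0.33  0.43  1.52 -0.    1.19 -0.84]
rel tool [ 0.0403  0.1708 -0.1241]
```

View pics/wrist10.png

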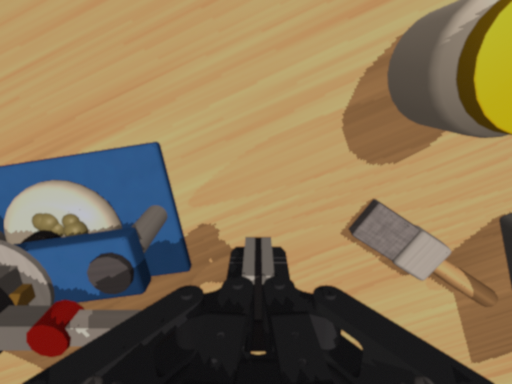

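Emit:
step_arm(
  rows=[
    {"gripper":255,"travel":[-6,0,2],"roll":0},
    {"gripper":255,"travel":[-5,0,0],"roll":0},
    {"gripper":255,"travel":[-4,0,0],"roll":0},
    {"gripper":255,"travel":[-2,0,0],"roll":0},
    {"gripper":255,"travel":[0,0,0],"roll":0},
  ],
)

```text
time_s: 16.68
tcp_pos: [0.574, 0.3069, 0.1213]
tool_rot: [-0.0, 0.202, 0.979, 0.0]
force: [0.3, -0.5, -0.1]
grip_width: 0.0
```

Run:
```python
from wr import *
o,M=pose();s=np.array([.5285,.141,0]);print("rel tool",(M.T@(o["tcp_pos"]-s)).round(4))
d=shot("scene",11);cv2.imwrite("pics/s11z.png",cv2.resize(d["color"][110:270,210:380],None,fx=3.7,fy=3.7,interpolation=cv2.INTER_CUBIC)[:,:,::-1])
```

```text
t 16.68 tcp [0.574  0.3069 0.1213] psi 156.72 tilt [-1.e-04  0.e+00 -1.e+00] F [ 0.32 -0.5  -0.05] T [-0.04 -0.08 -0.01] w 0.0 q [ 0.31  0.45  1.49  0.    1.2  -0.86]
rel tool [ 0.0238  0.1704 -0.1213]
```

View pics/s11z.png

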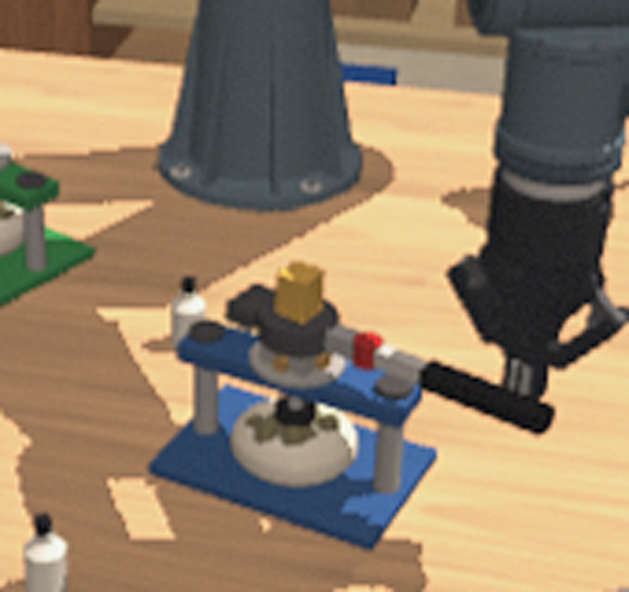

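Emit:
step_arm(
  rows=[
    {"gripper":255,"travel":[-3,0,0],"roll":0},
    {"gripper":255,"travel":[-5.9,0.7,0],"roll":2},
    {"gripper":255,"travel":[-5.9,0.7,0],"roll":2},
    {"gripper":255,"travel":[0,0,0],"roll":0},
  ],
)

```text
time_s: 17.23
tcp_pos: [0.5884, 0.3021, 0.1213]
tool_rot: [-0.0, 0.236, 0.972, 0.0]
force: [-0.5, 0.6, 0.5]
grip_width: -0.0001
```

```bash
cat > pf.py <<'E'
from wr import *
o,M=pose();s=np.array([.5285,.141,0]);print("rel tool",(M.T@(o["tcp_pos"]-s)).round(4),"F tool",(M.T@o["force"]).round(2))
E
cat > fold.py <<'E'
import sys;exec(open("pf.py").read())
tag=sys.argv[1]
d=shot("scene",tag);t=shot("top",tag)
cv2.imwrite(f"pics/s{tag}z.png",cv2.resize(d["color"][110:270,210:380],None,fx=3.7,fy=3.7,interpolation=cv2.INTER_CUBIC)[:,:,::-1])
cv2.imwrite(f"pics/t{tag}z.png",cv2.resize(t["color"][120:230,170:300],None,fx=5,fy=5,interpolation=cv2.INTER_CUBIC)[:,:,::-1])
E
python3 fold.py 12
```

```text
t 17.23 tcp [0.5884 0.3021 0.1213] psi 152.67 tilt [ 0.e+00  1.e-04 -1.e+00] F [-0.48  0.57  0.54] T [ 0.05  0.06 -0.04] w -0.0001 q [ 0.3   0.47  1.46  0.    1.21 -0.8 ]
rel tool [ 0.0207  0.1706 -0.1213] F tool [ 0.68  0.28 -0.54]
```

View pics/s12z.png

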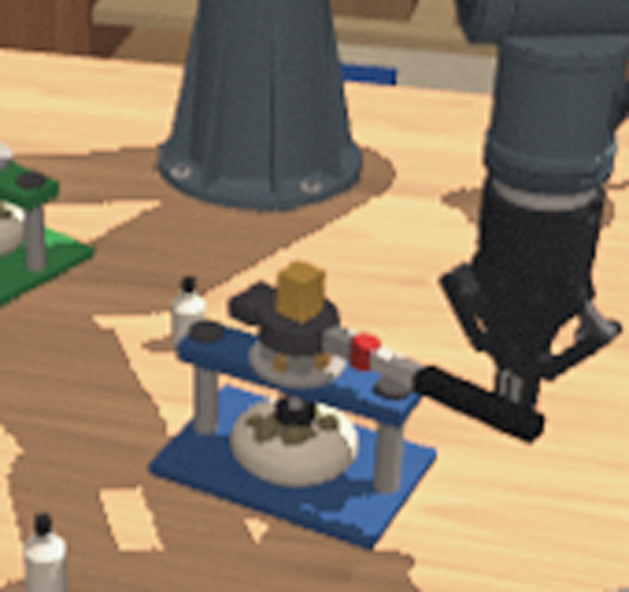

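View pics/t12z.png

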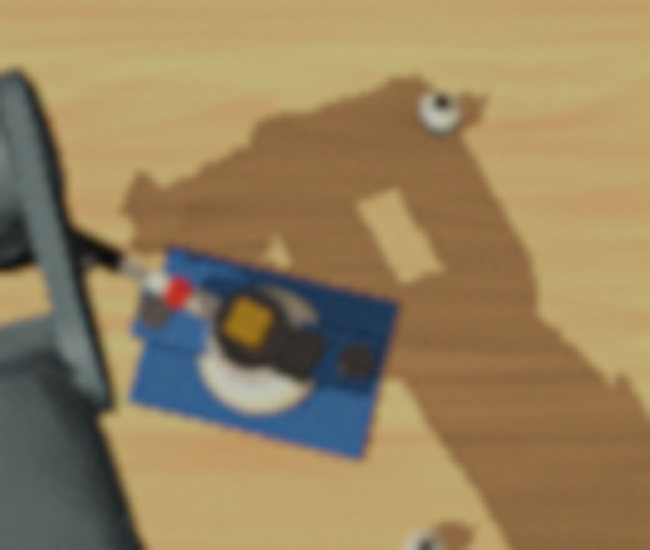

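The fingers now touch the grip from behind, at (525,405) in the zoomed scene view, and the handle has begun to turn. Continuing around the arc.

Emit:
step_arm(
  rows=[
    {"gripper":255,"travel":[-5.9,0.7,0],"roll":2},
    {"gripper":255,"travel":[-5.9,0.7,0],"roll":2},
    {"gripper":255,"travel":[-5.9,0.7,0],"roll":2},
    {"gripper":255,"travel":[-5.9,0.7,0],"roll":2},
  ],
)

```text
time_s: 17.82
tcp_pos: [0.61, 0.2925, 0.1213]
tool_rot: [-0.0, 0.304, 0.953, -0.0]
force: [-1.8, -0.2, 0.3]
grip_width: 0.0001
```

```bash
python3 fold.py 13
```

```text
t 17.82 tcp [0.61   0.2925 0.1213] psi 144.6 tilt [-4.e-04 -2.e-04 -1.e+00] F [-1.8  -0.2   0.34] T [0.03 0.34 0.02] w 0.0001 q [ 0.27  0.51  1.41 -0.    1.22 -0.68]
rel tool [ 0.0214  0.1706 -0.1213] F tool [ 1.35 -1.21 -0.33]
```

View pics/s13z.png

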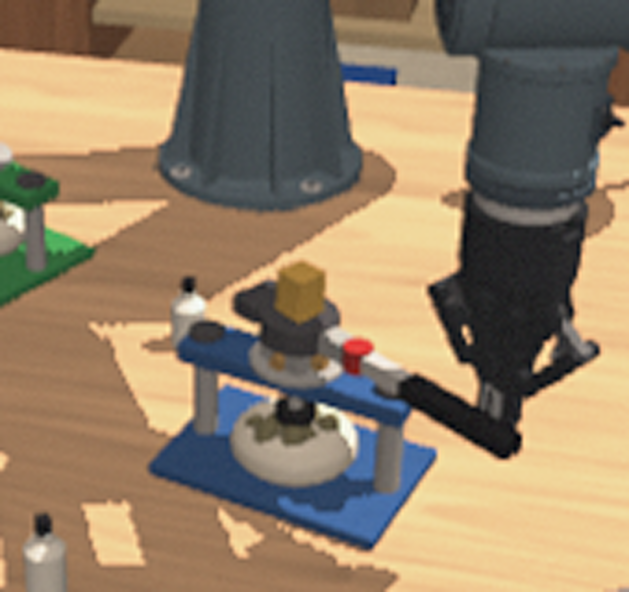

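The force of about 1.3 N matches the screw's drag (0.2 N m), and the wrench turns as one piece. Smaller calls from here.

Emit:
step_arm(
  rows=[
    {"gripper":255,"travel":[-5.9,0.7,0],"roll":2},
    {"gripper":255,"travel":[-5.9,0.7,0],"roll":2},
  ],
)

```text
time_s: 18.18
tcp_pos: [0.6202, 0.2868, 0.1213]
tool_rot: [-0.0, 0.337, 0.941, -0.0]
force: [-1.3, 0.7, -0.7]
grip_width: 0.0003
```

Emit:
step_arm(
  rows=[
    {"gripper":255,"travel":[-5.9,0.7,0],"roll":2},
    {"gripper":255,"travel":[-5.9,0.7,0],"roll":2},
  ],
)

```text
time_s: 18.42
tcp_pos: [0.6302, 0.2802, 0.1213]
tool_rot: [-0.0, 0.37, 0.929, -0.0]
force: [-2.1, 0.6, -0.2]
grip_width: -0.0
```

Emit:
step_arm(
  rows=[
    {"gripper":255,"travel":[-5.9,0.7,0],"roll":2},
    {"gripper":255,"travel":[-5.9,0.7,0],"roll":2},
  ],
)

```text
time_s: 18.68
tcp_pos: [0.6397, 0.2729, 0.1213]
tool_rot: [-0.0, 0.402, 0.916, -0.0]
force: [-2.0, 1.2, -0.6]
grip_width: -0.0
```

Emit:
step_arm(
  rows=[
    {"gripper":255,"travel":[-5.9,0.7,0],"roll":2},
    {"gripper":255,"travel":[-5.9,0.7,0],"roll":2},
  ],
)

```text
time_s: 18.92
tcp_pos: [0.6485, 0.265, 0.1213]
tool_rot: [-0.0, 0.434, 0.901, -0.0]
force: [-1.1, 0.3, -0.2]
grip_width: -0.0
```

Emit:
step_arm(
  rows=[
    {"gripper":255,"travel":[-5.9,0.7,0],"roll":2},
    {"gripper":255,"travel":[-5.9,0.7,0],"roll":2},
  ],
)

```text
time_s: 19.18
tcp_pos: [0.6569, 0.2566, 0.1214]
tool_rot: [-0.0, 0.465, 0.885, 0.0]
force: [-1.8, 0.1, 0.7]
grip_width: 0.0001
```

Emit:
step_arm(
  rows=[
    {"gripper":255,"travel":[-5.9,0.7,0],"roll":2},
    {"gripper":255,"travel":[-5.9,0.7,0],"roll":2},
  ],
)

```text
time_s: 19.42
tcp_pos: [0.6646, 0.2475, 0.1214]
tool_rot: [-0.0, 0.495, 0.869, 0.0]
force: [-1.8, 1.2, -0.4]
grip_width: 0.0002
```

```bash
python3 fold.py 14
```

```text
t 19.43 tcp [0.6646 0.2475 0.1214] psi 120.6 tilt [-0.  0. -1.] F [-1.83  1.18 -0.4 ] T [ 0.14  0.29 -0.04] w 0.0002 q [ 0.19  0.57  1.32  0.    1.25 -0.34]
rel tool [ 0.0224  0.1713 -0.1214] F tool [ 1.95 -0.97  0.4 ]
```

View pics/s14z.png

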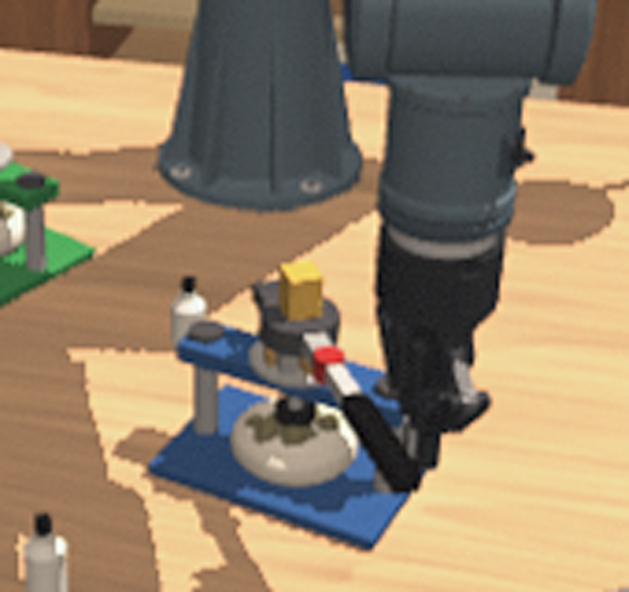

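View pics/t14z.png

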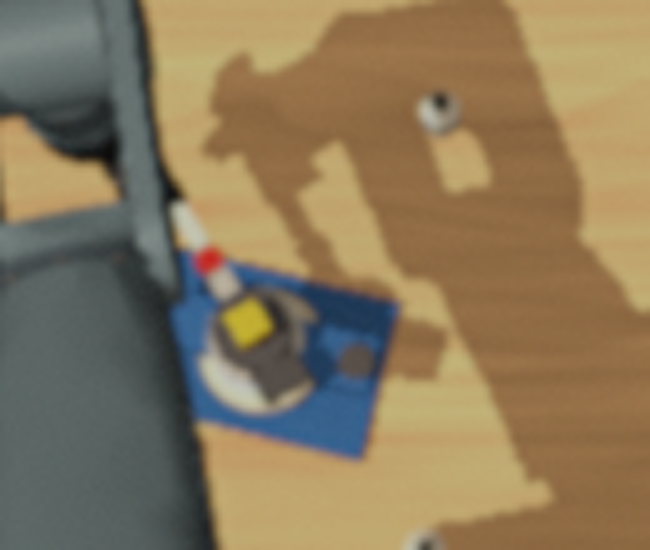

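Still straight: red pivot at (328,362), in line with neck and grip. The screw has turned about 34°. Continuing.

Emit:
step_arm(
  rows=[
    {"gripper":255,"travel":[-5.9,0.7,0],"roll":2},
    {"gripper":255,"travel":[-5.9,0.7,0],"roll":2},
  ],
)

```text
time_s: 19.77
tcp_pos: [0.6717, 0.2382, 0.1215]
tool_rot: [0.0, 0.525, 0.851, 0.0]
force: [-0.6, 1.8, -0.9]
grip_width: -0.0001
```

Emit:
step_arm(
  rows=[
    {"gripper":255,"travel":[-5.9,0.7,0],"roll":2},
    {"gripper":255,"travel":[-5.9,0.7,0],"roll":2},
  ],
)

```text
time_s: 20.02
tcp_pos: [0.6781, 0.2279, 0.1215]
tool_rot: [0.0, 0.555, 0.832, 0.0]
force: [-2.0, 0.9, 0.8]
grip_width: 0.0002
```

Emit:
step_arm(
  rows=[
    {"gripper":255,"travel":[-5.9,0.7,0],"roll":2},
    {"gripper":255,"travel":[-5.9,0.7,0],"roll":2},
  ],
)

```text
time_s: 20.27
tcp_pos: [0.6837, 0.2174, 0.1214]
tool_rot: [0.0, 0.584, 0.812, 0.0]
force: [-0.5, 1.1, 0.0]
grip_width: 0.0002
```

Emit:
step_arm(
  rows=[
    {"gripper":255,"travel":[-5.9,0.7,0],"roll":2},
    {"gripper":255,"travel":[-5.9,0.7,0],"roll":2},
  ],
)

```text
time_s: 20.52
tcp_pos: [0.6885, 0.2066, 0.1214]
tool_rot: [-0.0, 0.611, 0.791, -0.0]
force: [-0.6, 0.5, -0.6]
grip_width: 0.0001
```

Emit:
step_arm(
  rows=[
    {"gripper":255,"travel":[-5.9,0.7,0],"roll":2},
  ],
)

```text
time_s: 20.65
tcp_pos: [0.6907, 0.2011, 0.1214]
tool_rot: [-0.0, 0.625, 0.78, -0.0]
force: [-0.7, 0.9, 0.0]
grip_width: -0.0001
```

```bash
python3 fold.py 15
```

```text
t 20.65 tcp [0.6907 0.2011 0.1214] psi 102.6 tilt [-0. -0. -1.] F [-0.67  0.87  0.01] T [0.18 0.23 0.04] w -0.0001 q [ 0.12  0.59  1.28 -0.    1.26 -0.1 ]
rel tool [ 0.0232  0.1714 -0.1214] F tool [ 1.   -0.46 -0.01]
```

View pics/s15z.png

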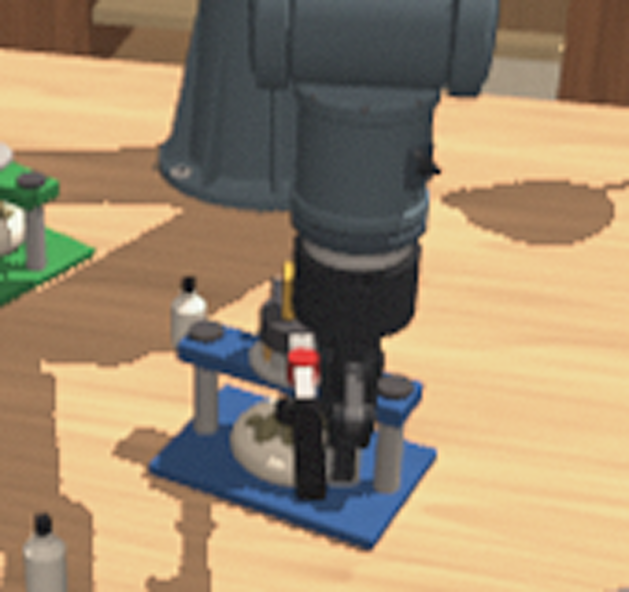

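View pics/t15z.png

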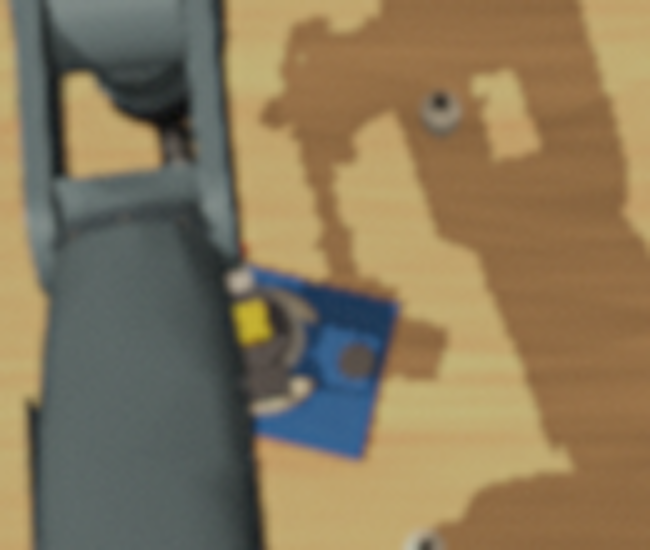

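Still on drag only, at about 1 N, with roughly 50° turned. It has to become solid within a few degrees, so I go on in finer steps.

Emit:
step_arm(
  rows=[
    {"gripper":255,"travel":[-3,0.4,0],"roll":1},
    {"gripper":255,"travel":[-3,0.4,0],"roll":1},
  ],
)

```text
time_s: 21.0
tcp_pos: [0.6926, 0.1958, 0.1214]
tool_rot: [-0.0, 0.638, 0.77, 0.0]
force: [-0.7, 0.4, 0.1]
grip_width: 0.0001
```

```bash
python3 pf.py
```

```text
t 21.0 tcp [0.6926 0.1958 0.1214] psi 100.69 tilt [ 0.e+00  2.e-04 -1.e+00] F [-0.74  0.43  0.15] T [0.23 0.12 0.02] w 0.0001 q [ 0.11  0.59  1.28  0.    1.27 -0.08]
rel tool [ 0.0235  0.1715 -0.1214] F tool [ 0.56 -0.65 -0.15]
```

Emit:
step_arm(
  rows=[
    {"gripper":255,"travel":[-3,0.4,0],"roll":1},
    {"gripper":255,"travel":[-3,0.4,0],"roll":1},
  ],
)

```text
time_s: 21.25
tcp_pos: [0.6945, 0.1899, 0.1214]
tool_rot: [-0.0, 0.652, 0.759, 0.0]
force: [-0.5, 1.8, 0.4]
grip_width: -0.0004
```

```bash
python3 pf.py
```

```text
t 21.25 tcp [0.6945 0.1899 0.1214] psi 98.67 tilt [-0.  0. -1.] F [-0.53  1.75  0.37] T [0.2  0.14 0.03] w -0.0004 q [ 0.1   0.59  1.28  0.    1.27 -0.05]
rel tool [ 0.0233  0.1715 -0.1214] F tool [ 1.81 -0.26 -0.37]
```

Emit:
step_arm(
  rows=[
    {"gripper":255,"travel":[-3,0.4,0],"roll":1},
    {"gripper":255,"travel":[-3,0.4,0],"roll":1},
  ],
)

```text
time_s: 21.5
tcp_pos: [0.696, 0.1842, 0.1214]
tool_rot: [-0.0, 0.665, 0.747, 0.0]
force: [-3.1, 3.5, 0.4]
grip_width: -0.0003
```

```bash
python3 pf.py
```

```text
t 21.5 tcp [0.696  0.1842 0.1214] psi 96.67 tilt [-2.e-04  4.e-04 -1.e+00] F [-3.06  3.52  0.38] T [ 0.77  0.25 -0.01] w -0.0003 q [ 0.09  0.59  1.28  0.    1.27 -0.02]
rel tool [ 0.0235  0.1714 -0.1214] F tool [ 3.85 -2.63 -0.38]
```

The force is rising to 3.9 N, so the screw is nearing solid.

Emit:
step_arm(
  rows=[
    {"gripper":255,"travel":[-3,0.4,0],"roll":1},
  ],
)

```text
time_s: 21.62
tcp_pos: [0.6966, 0.1824, 0.1214]
tool_rot: [-0.001, 0.671, 0.741, 0.001]
force: [-1.4, 5.6, 0.6]
grip_width: -0.0003
```

```bash
python3 pf.py
```

```text
t 21.62 tcp [0.6966 0.1824 0.1214] psi 95.69 tilt [-4.0e-04  2.1e-03 -1.0e+00] F [-1.42  5.6   0.63] T [ 1.07  0.3  -0.01] w -0.0003 q [ 0.09  0.59  1.28  0.    1.27 -0.01]
rel tool [ 0.0248  0.1713 -0.1213] F tool [ 5.72 -0.85 -0.62]
```

Emit:
step_arm(
  rows=[
    {"gripper":255,"travel":[-3,0.5,0],"roll":1.5},
  ],
)

```text
time_s: 21.75
tcp_pos: [0.6974, 0.1798, 0.1214]
tool_rot: [-0.001, 0.681, 0.733, 0.001]
force: [-1.4, 6.6, 0.5]
grip_width: -0.0
```

```bash
python3 fold.py 16
```

```text
t 21.75 tcp [0.6974 0.1798 0.1214] psi 94.19 tilt [-2.0e-04  2.3e-03 -1.0e+00] F [-1.44  6.56  0.5 ] T [1.09 0.23 0.05] w -0.0 q [0.09 0.59 1.28 0.   1.27 0.01]
rel tool [ 0.0266  0.1713 -0.1213] F tool [ 6.65 -0.95 -0.48]
```

View pics/s16z.png

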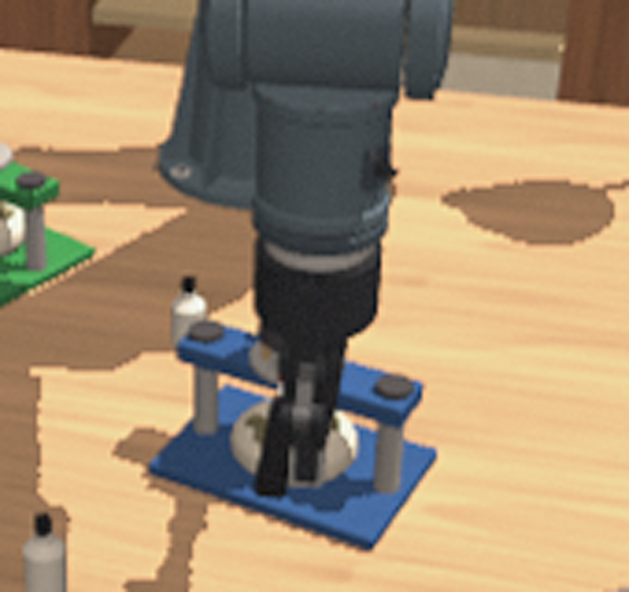

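The moment has levelled off at about 1.08 N m (7.6 N), so the handle is giving way. I need about 14 mm more.

Emit:
step_arm(
  rows=[
    {"gripper":255,"travel":[-3,0.5,0],"roll":1.5},
    {"gripper":255,"travel":[-3,0.5,0],"roll":1.5},
  ],
)

```text
time_s: 22.1
tcp_pos: [0.6988, 0.174, 0.1214]
tool_rot: [-0.001, 0.7, 0.714, 0.001]
force: [-0.3, 6.7, -0.5]
grip_width: -0.0001
```

```bash
python3 pf.py
```

```text
t 22.1 tcp [0.6988 0.174  0.1214] psi 91.2 tilt [ 1.0e-04  2.3e-03 -1.0e+00] F [-0.32  6.72 -0.45] T [1.13 0.17 0.03] w -0.0001 q [0.08 0.59 1.28 0.   1.27 0.06]
rel tool [ 0.0297  0.171  -0.1214] F tool [ 6.72 -0.18  0.47]
```

Emit:
step_arm(
  rows=[
    {"gripper":255,"travel":[-3,0.5,0],"roll":1.5},
    {"gripper":255,"travel":[-3,0.5,0],"roll":1.5},
    {"gripper":255,"travel":[0,0,0],"roll":0},
  ],
)

```text
time_s: 22.48
tcp_pos: [0.7001, 0.1677, 0.1215]
tool_rot: [-0.001, 0.718, 0.696, 0.001]
force: [-0.7, 5.9, 0.5]
grip_width: 0.0005
```

```bash
python3 pf.py
```

```text
t 22.48 tcp [0.7001 0.1677 0.1215] psi 88.21 tilt [ 3.0e-04  2.1e-03 -1.0e+00] F [-0.75  5.93  0.53] T [0.98 0.12 0.02] w 0.0005 q [0.07 0.59 1.28 0.   1.26 0.1 ]
rel tool [ 0.0322  0.1707 -0.1214] F tool [ 5.91 -0.93 -0.52]
```

Emit:
step_arm(
  rows=[
    {"gripper":255,"travel":[-2.5,0.4,0],"roll":1.2},
    {"gripper":255,"travel":[0,0,0],"roll":0},
    {"gripper":255,"travel":[0,0,0],"roll":0},
  ],
)

```text
time_s: 22.85
tcp_pos: [0.7004, 0.1653, 0.1215]
tool_rot: [-0.001, 0.725, 0.689, 0.001]
force: [-0.4, 6.1, 0.3]
grip_width: 0.0001
```

Emit:
step_arm(
  rows=[
    {"gripper":255,"travel":[4,0,0],"roll":0},
    {"gripper":255,"travel":[8,0,0],"roll":0},
    {"gripper":255,"travel":[12,0,0],"roll":0},
    {"gripper":255,"travel":[12,0,0],"roll":0},
    {"gripper":255,"travel":[5,0,-20],"roll":0},
    {"gripper":255,"travel":[0,0,-35],"roll":0},
    {"gripper":255,"travel":[0,0,-40],"roll":0},
    {"gripper":255,"travel":[0,-30,-30],"roll":0},
    {"gripper":255,"travel":[0,-30,0],"roll":0},
    {"gripper":255,"travel":[0,-30,0],"roll":0},
    {"gripper":255,"travel":[0,0,0],"roll":0},
    {"gripper":255,"travel":[0,0,0],"roll":0},
  ],
)

```text
time_s: 24.35
tcp_pos: [0.6136, 0.2096, 0.2479]
tool_rot: [0.001, 0.725, 0.689, 0.001]
force: [-0.4, 0.8, -0.5]
grip_width: -0.0001
```

```bash
python3 fold.py 17
python3 - <<'E'
from wr import *
d=shot("wrist",17);wr(d)
E
```

```text
t 24.35 tcp [0.6136 0.2096 0.2479] psi 87.04 tilt [ 2.4e-03  1.0e-04 -1.0e+00] F [-0.43  0.8  -0.47] T [ 0.06  0.03 -0.06] w -0.0001 q [ 0.15  0.33  1.39 -0.    1.42  0.2 ]
rel tool [ 0.0729  0.082  -0.2477] F tool [ 0.77 -0.48  0.47]
block z 0.1783 top centre [0.529  0.1435 0.179 ] rect ((158.63014221191406, 282.5137023925781), (27.6217098236084, 27.972835540771484), 69.44395446777344) | red [0.5863 0.1544 0.142 ] | grip [0.6812 0.1495 0.1415] 1950
  neck heading 10.7 dist 0.0584 | grip axis -1.3 red->grip -2.9 grip end r 0.1994
```

View pics/wrist17.png

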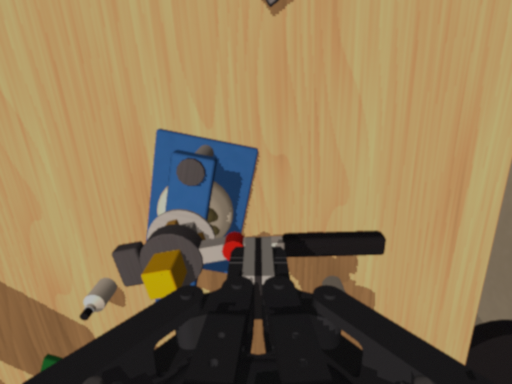

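View pics/s17z.png

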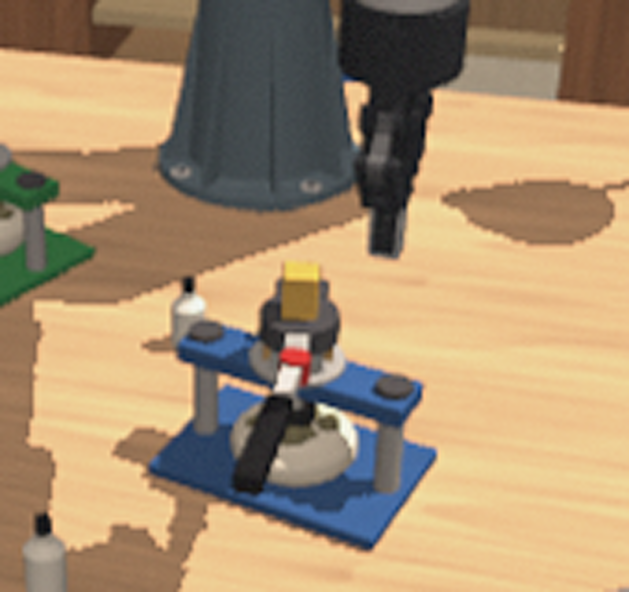

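The handle is clearly folded: neck heading about 10.7°, grip about -2°. The fingers hide part of it, so I shift for a clear view.

Emit:
step_arm(
  rows=[
    {"gripper":255,"travel":[-15,0,-10],"roll":0},
    {"gripper":255,"travel":[-30,0,0],"roll":0},
    {"gripper":255,"travel":[-35,0,0],"roll":0},
    {"gripper":255,"travel":[-35,0,0],"roll":0},
    {"gripper":255,"travel":[-15,0,0],"roll":0},
    {"gripper":255,"travel":[0,0,0],"roll":0},
    {"gripper":255,"travel":[0,0,0],"roll":0},
  ],
)

```text
time_s: 25.38
tcp_pos: [0.606, 0.0804, 0.2565]
tool_rot: [-0.0, 0.725, 0.689, 0.0]
force: [0.2, 0.0, -0.6]
grip_width: 0.0001
```

Run:
```python
from wr import *
pose();d=shot("wrist",18);wr(d)
P=cloud(d);H=hsv(d).astype(int)
# neck line: light-grey points at neck top, r 30..52 ; and handle shaft r 68..105
rr=np.hypot(P[...,0]-.5285,P[...,1]-.141)
for a,b in((.034,.052),(.069,.105),(.12,.2)):
    m=(P[...,2]>.1365)&(P[...,2]<.147)&(rr>a)&(rr<b)&(P[...,0]>.54)&~((H[...,1]>120)&(H[...,2]>120))
    g=P[m][:,:2].astype(np.float32);l=cv2.fitLine(g,2,0,.001,.001).ravel();print(a,len(g),g.mean(0).round(4),np.degrees(np.arctan2(l[1],l[0])).round(2))
cv2.imwrite("pics/w18z.png",cv2.resize(d["color"][40:240,150:420],None,fx=2.9,fy=2.9,interpolation=cv2.INTER_CUBIC)[:,:,::-1])
```

```text
t 25.38 tcp [0.606  0.0804 0.2565] psi 87.06 tilt [ 2.e-04  5.e-04 -1.e+00] F [ 0.24  0.   -0.63] T [0.06 0.02 0.  ] w 0.0001 q [-0.06  0.24  1.48  0.    1.42 -0.01]
block z 0.1781 top centre [0.5289 0.1409 0.179 ] rect ((145.49998474121094, 125.0), (37.63679122924805, 33.92805099487305), 74.05460357666016) | red [0.5882 0.1489 0.1432] | grip [0.6814 0.1469 0.1419] 2535
  neck heading 7.7 dist 0.0598 | grip axis -1.3 red->grip -1.2 grip end r 0.1989
0.034 406 [0.5702 0.1465] 30.35
0.069 650 [0.6155 0.1483] -1.59
0.12 2408 [0.688  0.1469] -1.36
```

View pics/w18z.png

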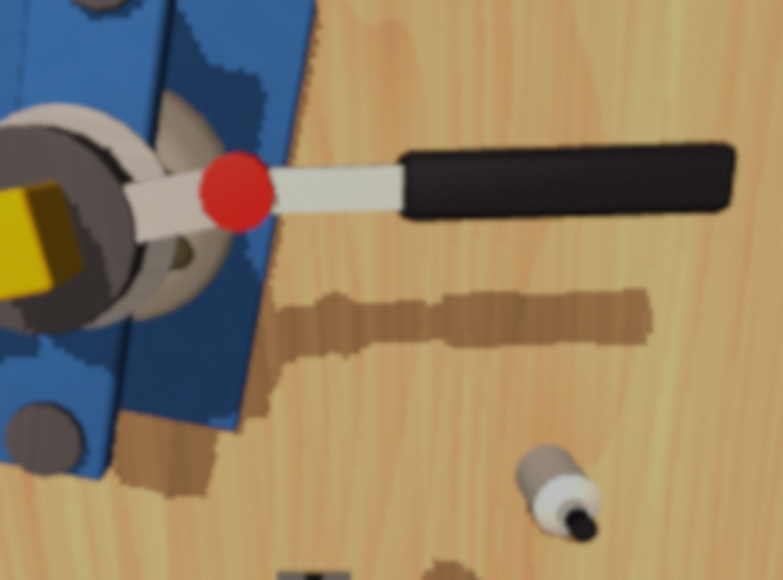

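Clear view: neck heading 7.7° and grip -1.3° give a fold of 9.0° (0.157 rad), the same as the push travel predicted. Block height is unchanged at 0.178 and the arm is clear. A quick bystander check, then I hand in.

Run:
```python
from wr import *
d=shot("scene",19);a=dict(np.load("scene0.npz"))
A=cv2.cvtColor(a["color"],cv2.COLOR_RGB2GRAY);B=cv2.cvtColor(d["color"],cv2.COLOR_RGB2GRAY)
for n,(x,y,w) in dict(jar=(420,240,24),squeeze=(115,188,16),glue_a=(261,194,12),glue_b=(222,262,14),spanner=(97,231,26),brush=(397,295,26),fossil=(148,187,14)).items():
    T=A[y-w:y+w,x-w:x+w];S=B[y-w-10:y+w+10,x-w-10:x+w+10];m=cv2.matchTemplate(S,T,cv2.TM_CCOEFF_NORMED);_,s,_,l=cv2.minMaxLoc(m);print(n,"shift px",l[0]-10,l[1]-10,round(s,2))
o=r.observe();print("F",o["force"].round(1))
r.close_job()
```

```text
jar shift px 0 0 1.0
squeeze shift px 0 0 0.61
glue_a shift px 0 0 0.85
glue_b shift px 0 0 0.93
spanner shift px 0 0 0.89
brush shift px 0 0 1.0
fossil shift px 0 0 0.87
F [ 0.2  0.7 -0. ]
the job is handed in; nothing more can be done
```

The wrench is seated on the blue clamp's screw, the screw is tightened, and the handle is folded about 9° (0.157 rad). The job is handed in; `close_job()` gave no verdict.

- **Seating:** I gripped the yellow block and lowered the wrench squarely over the brass cross. The final press was only about 8 N, and the handle was still straight when I let go.
- **Tightening:** I pushed the far end of the grip clockwise with closed fingers. The screw turned nearly 60° (about 1 rad) against 1–2 N of drag, then went solid. The force levelled off at 6–7 N as the handle gave way, and I stopped there and backed off.
- **Fold:** the last clear wrist view showed the neck at 7.7° and the grip at -1.3°. That 0.157 rad matches what the push distance predicted and is within the required 0.10 to 0.25.
- **Seated position:** the block top stayed at about 0.178 m, centred on the screw to about 1 mm.
- **Bystanders:** all seven showed zero pixel shift in the scene view. The match was weaker for the squeeze bottle (0.61), probably because the arm's shadow had moved.
- **Disagreements:** two views with the fingers in the way gave poor headings (56.9° before the push and 10.7° after it). I moved the camera and used the clear view for the fold. The early two-view height of the block, 0.060–0.067 m, also disagreed with depth (0.0745–0.075 m). I used depth because the two-view baseline was short, and the grasp and seating heights agreed with it.

The handover took place with the arm clear of everything, at about 25.5 s of the 64 s allowed.

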